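# Vortex the sample jars and clamp them in the shaker

## Task

Mix each amber sample jar on the vortex mixer, in order from the left end of the row to the right so the samples stay in sequence: hold the jar upright on the black platform, press the platform fully down and keep it down for about three seconds. Stand each mixed jar in the shaker's tray, and when all are in, bring the hold-down frame down over the caps until its catch holds it. Leave the wash bottle and the tip box behind the mixer where they are.

Things in the scene. Friction and masses are not known exactly. Their poses are not given: they have to be found in the camera images.
- jar1_mid (a point): jar 1 from the left: screw-capped amber sample jar, standing upright: body 62 mm diameter and 57 mm high, white cap 54 mm diameter on top, 75 mm high in all, about 0.24 kg; all jars look alike. The point lies on its axis half-way up, 37.5 mm above its underside; z is its axis. Jars 1 to 4 stand in a row along y, jar1 at the left (+y) end, about 92 mm apart between neighbouring places, on a thin grey mat (3 mm); two or three of the four are there, the others are absent (None)
- jar2_mid (a point): jar 2 from the left of the row, same as jar 1
- jar3_mid (a point): jar 3 from the left of the row, same as jar 1
- jar4_mid (a point): jar 4 from the left of the row, same as jar 1
- pad_top (a point): centre of the flat top face of the vortex mixer's round black rubber platform (84 mm diameter, 12 mm thick, about 130 mm above the bench when up). Below it is a white box 130 x 120 mm (x, y), 95 mm high. z points up
- mixer: the vortex mixer, fixed; the origin is on the bench under its middle, 130 mm straight below the middle of the platform when that is up; x points to its back, away from the robot
- mixer_pad (a joint): how far the mixer's sprung platform is pressed down, in m: 0 up, 0.008 fully down against its stop. It takes about 3 N to start and 12 N to bottom; it springs up again when let go; a jar's weight alone does not press it
- tray_mid (a point): centre of the floor of the shaker's loading tray (black rubber, 60 mm above the bench). The point's y runs along the tray, x across it, away from the robot. The tray is 300 mm long (y) and 84 mm wide (x) inside, with an upright steel rim 15 mm above the floor; three jars fit in a row along y, e.g. at y = -98, 0 and 98 mm
- clamp_handle (a point): middle of the hold-down frame's handle: a black bar 18 mm diameter, 316 mm long along the tray (y), 200 mm from the hinge. With the frame up it is about 345 mm above the bench, 81 mm beyond the middle of the tray; with the frame down 150 mm above the bench and 75 mm nearer the robot than the middle of the tray. There is free space all round it
- clamp_hinge (a point): middle of the hinge line of the hold-down frame (along the tray's y), 125 mm beyond the middle of the tray, 149.5 mm above the bench. The frame is two side arms (at y = +-153 mm), the handle, and a padded rail 125 mm from the hinge that comes down 1 to 4 mm above the jar caps
- clamp (a joint): angle of the hold-down frame in rad: 1.35 fully up (torsion springs hold it there), 0 fully down against its stop. Pressing it down takes 3 to 8 N at right angles at the handle, and about 5 N more over the last 0.1 rad, where a tooth on its left (+y) arm pushes past a sprung catch on a post at the tray's front left. Once pressed to below about 0.01 and let go, it stays at about 0.02, held by the catch; let go earlier it springs up again
- wash_bottle_c (a point): bystander: white wash bottle with red cap, 64 mm diameter, 170 mm high, standing close behind the mixer; point 50 mm above its underside
- tip_box_c (a point): bystander: red box with clear lid, 85 x 125 x 67 mm, close behind the mixer; point at its centre
Mind the look-alikes: they are no part of the job. Leave any green look-alike of the part that bears jar3_mid alone.

How it is judged (in metres and radians):
On the way, in this order (a step that is already met when the one before it is completed fails the run):
1. jar 1, held in the gripper and upright, presses the mixer platform fully down (at least 7 mm of its 8 mm, so the jar's middle is less than 160.5 mm above the bench) for 2 s (z of jar1_mid in the frame of mixer below 0.1605 m and contact force between jar1 and mixer_pad above 6 N and contact force between the fingers and jar1 above 1 N and angle between jar1_mid's own z axis and vertical below 0.2 rad), for 2 s.
2. jar 2, held in the gripper and upright, presses the mixer platform fully down (at least 7 mm of its 8 mm, so the jar's middle is less than 160.5 mm above the bench) for 2 s (z of jar2_mid in the frame of mixer below 0.1605 m and contact force between jar2 and mixer_pad above 6 N and contact force between the fingers and jar2 above 1 N and angle between jar2_mid's own z axis and vertical below 0.2 rad), for 2 s.
3. jar 3, held in the gripper and upright, presses the mixer platform fully down (at least 7 mm of its 8 mm, so the jar's middle is less than 160.5 mm above the bench) for 2 s (z of jar3_mid in the frame of mixer below 0.1605 m and contact force between jar3 and mixer_pad above 6 N and contact force between the fingers and jar3 above 1 N and angle between jar3_mid's own z axis and vertical below 0.2 rad), for 2 s.
4. jar 4, held in the gripper and upright, presses the mixer platform fully down (at least 7 mm of its 8 mm, so the jar's middle is less than 160.5 mm above the bench) for 2 s (z of jar4_mid in the frame of mixer below 0.1605 m and contact force between jar4 and mixer_pad above 6 N and contact force between the fingers and jar4 above 1 N and angle between jar4_mid's own z axis and vertical below 0.2 rad), for 2 s.
At the end, for the whole second after the job is handed in: Every jar present stands upright (within 0.12 rad) and at rest on the floor of the shaker tray (centre within 17 mm across and 122 mm along of the tray's middle), the hold-down frame is held down by its catch (angle below 0.06 rad) and the mixer platform is up again (value of joint clamp below 0.06 rad and velocity of joint clamp below 0.05 rad/s and value of joint mixer_pad below 0.002 m and z of jar1_mid in the frame of tray_mid between 0.031 and 0.044 m and x of jar1_mid in the frame of tray_mid between -0.017 and 0.017 m and y of jar1_mid in the frame of tray_mid between -0.122 and 0.122 m and angle between each of jar1_mid, jar2_mid, jar3_mid, jar4_mid's own z axis and vertical below 0.12 rad and linear speed of each of jar1, jar2, jar3, jar4 below 0.02 m/s and z of jar2_mid in the frame of tray_mid between 0.031 and 0.044 m and x of jar2_mid in the frame of tray_mid between -0.017 and 0.017 m and y of jar2_mid in the frame of tray_mid between -0.122 and 0.122 m and z of jar3_mid in the frame of tray_mid between 0.031 and 0.044 m and x of jar3_mid in the frame of tray_mid between -0.017 and 0.017 m and y of jar3_mid in the frame of tray_mid between -0.122 and 0.122 m and z of jar4_mid in the frame of tray_mid between 0.031 and 0.044 m and x of jar4_mid in the frame of tray_mid between -0.017 and 0.017 m and y of jar4_mid in the frame of tray_mid between -0.122 and 0.122 m); the robot touches nothing.
It fails at once if the wash bottle is pushed more than 30 mm (distance of wash_bottle_c from where it was at the start of the episode above 0.03 m).
It fails at once if the tip box is pushed more than 30 mm (distance of tip_box_c from where it was at the start of the episode above 0.03 m).
Of jar1, jar2, jar3, jar4 only 2 to 3 are there at a start; the rules pass over those that are not, and their reading is None.
At some moment in a run one of jar1, jar2, jar3, jar4 may be knocked a few centimetres aside while the robot is not near it.
It also fails if it takes over 210 s, if anything falls off the work surface, if the arm or the gripper's body presses on something with over 40 N, if the wrist force passes 120 N, or if a joint passes its speed limit or range.

## Robot

A 6-joint arm with a two-finger parallel gripper is mounted at the origin on the work surface. World frame = base frame: x ahead of the robot, y to its left, z up, the work surface at z = 0. Lengths are in mm, angles in rad, forces in N, time in s.
With the tool pointing down it reaches from about 350 to 975 mm from the base axis. Payload 4.9 kg.
Tool frame: the origin (TCP) lies at the very end of the fingers, on their centre line; the grasp point (between the pads) lies 19 mm behind it; z points along the fingers, x is the direction in which the jaws open and shut, and the axes are right-handed (so a half turn about z gives the same grasp; the last joint's range is limited). The gripper opens to 85 mm and grips with 20 to 120 N. Pads are 22 mm wide; open, the fingers measure 114 mm over their backs; the gripper's body (76 mm by 85 mm) begins 54 mm behind the grasp point. The pads swing forward as they close: fully open they stand 13 mm farther back than shut.
Start: joints at [-1.432, 0.053, 1.613, -0, 1.476, -0.119], TCP at [159.342, -604.328, 231.304] pointing down, gripper open.
Joint ranges: [-3.01, 3.01], [-1.01, 2.22], [0.06, 2.58], [-1.02, 4.17], [0.09, 2.62], [-3.14, 3.14]. Speed limits (rad/s): [2.57, 2.57, 3.14, 3.14, 3.14, 3.14].

## Interface

Orientations are given as a unit quaternion [x, y, z, w].
In Python, from workcell import sense, camera, workorder gives the robot as it stands.
- The arm moves only by the tool servo_tool, never from a script. Its argument "rows" is a list that holds one entry, the list of rows, each a list of 6 numbers: the shift along the tool's x, y, z in m, then the turn, a rotation vector about the tool's x, y, z in rad. A call has 1 to 12 rows; each row shifts and turns the commanded pose from where the row before left it, along the tool's axes as they then stand; what a row does not reach is not made up. A row lasts 1/10 s, in which the tool goes at most 50 mm and 8.59 degrees, less where a joint would pass 70% of its speed; a pose out of reach is approached as far as the arm can. A call is refused whole if a number of a shift passes 0.05 or a number of a turn 0.15, either way. A call with a gripper value outside its range is refused whole. "jaw" is the closure, from 0 (fully open) to 1 (shut), set as the call begins (left out, the last holds). The fingers move at their own pace and stop on an object; "grip_force" is the grip in N (left out, the last holds). Time passes only in rows, so rows that do not move let the fingers close. It gives the time, the measured TCP pose, the force and the opening at its end, in the units of the state.
- sense(): the state, without advancing time (a new reading comes with each control period).
- camera(name): name is "scene" or "side" or "wrist"; returns a dict with "pixels" (480x640x3 uint8, red, green, blue), "range_z" (480x640 float32, mm along the optical axis (not along the pixel's ray), 0 where there is no reading), "K" (3x3 intrinsics, pixels), "R" (3x3) and "t" (3): a world point X has camera coordinates R X + t. Camera axes: x right, y down, z forward; pixel columns grow to the right and rows downward; lengths in mm; the calibration is good to about 2 mm. A picture is of the moment at which its call begins.
- workorder.finish_job(): hands the job in, once; it reports no verdict.
The state is a dict: "time_s": time; "joints": joint angles; "qvel": joint speeds; "joint_torque": joint torques, N m; "tcp_pos": TCP position; "tcp_rot": TCP orientation; "wrist_force": force on the tool from outside, world axes, zero at the start; "moment": the same for the moment, N m; "finger_gap": opening from 0.0 (shut) to 1.0 (fully open).
Only numpy, scipy, OpenCV 4.12 (cv2) and the standard library are available. Lean on these libraries where they do the work, as an engineer would, in place of code of your own. Each camera call takes 0.05 s, during which the arm holds its last target.

## Working session

There is one attempt and no reset: what is moved stays moved. The work goes in short steps, Python scripts to look and compute and a tool call to move; the robot and the scene stay as the last step left them, time stands still between calls to the robot, and variables do not carry over. Pictures are saved under pics/ and viewed, and the job is handed in when it is done.

Besides the shell and the picture viewer there is one more tool, called after ">>>" as a command line: name --argument value ..., lists and objects as JSON in quotes. servo_tool: Moves the arm, as the interface text tells. Its arguments: {"type":"object","properties":{"rows":{"type":"array","items":{"type":"array","items":{"type":"array","items":{"type":"number"}}}},"jaw":{"type":"number"},"grip_force":{"type":"number"}},"required":["rows"]}

```bash
mkdir -p pics; ls; cat > h.py <<'E'
import numpy as np, cv2
from workcell import sense, camera
def snap(n,f):
    c=camera(n); cv2.imwrite(f'pics/{f}.png',c['pixels'][:,:,::-1]); np.savez(f'pics/{f}.npz',**{k:np.array(v) for k,v in c.items()}); return c
def world(c,u,v,z=None,d=None):
    K,R,t=map(np.array,(c['K'],c['R'],c['t'])); r=np.linalg.inv(K)@np.array([u,v,1.]); C=-R.T@t; w=R.T@r
    s=d if d is not None else (z-C[2])/w[2]
    return C+s*w
def cloud(c):
    K,R,t=map(np.array,(c['K'],c['R'],c['t'])); d=c['range_z'].astype(float)
    v,u=np.mgrid[0:480,0:640]; P=np.stack([u,v,np.ones_like(u)],-1)@np.linalg.inv(K).T*d[...,None]
    W=(P-t)@R; W[d==0]=np.nan; return W
E
python3 - <<'E'
from h import *
s=sense(); print(s)
for n in ('scene','side','wrist'):
    c=snap(n,n+'0'); R=np.array(c['R']); print(n,-R.T@np.array(c['t']),R[2],np.array(c['K'])[0])
E
```

```text
pics
{'time_s': 0.0, 'joints': array([-1.43196156e+00,  5.33756857e-02,  1.61429042e+00,  1.15048676e-05,
        1.47599639e+00, -1.19005211e-01]), 'qvel': array([-0.00119517,  0.00085113, -0.00047022,  0.00073209,  0.0014617 ,
       -0.00081291]), 'joint_torque': array([-8.32601672e-04, -3.93681300e+01, -3.70178068e+01, -1.44780815e-04,
        7.08708423e-03, -1.34278444e-06]), 'tcp_pos': array([ 159.28425191, -603.72060716,  230.05348187]), 'tcp_rot': array([ 7.92145859e-01, -6.10330949e-01, -7.35012042e-04, -7.28598431e-04]), 'wrist_force': array([ 0.22752588,  0.03941748, -0.32272292]), 'moment': array([0.02124442, 0.05930921, 0.02173602]), 'finger_gap': 1.0045291241963785}
scene [1140.85127324  194.11133408 1057.71567445] [-0.55561134 -0.18056493 -0.81159863] [497.47810102   0.         323.23393222]
side [383.53468484 588.07356182 812.08217076] [ 0.13347748 -0.64960138 -0.7484663 ] [442.75166764   0.         325.29769042]
wrist [ 232.36468019 -586.00156527  373.68743363] [-0.28602743 -0.07379087 -0.95537596] [381.19756091   0.         325.13881428]
```

View pics/scene0.png

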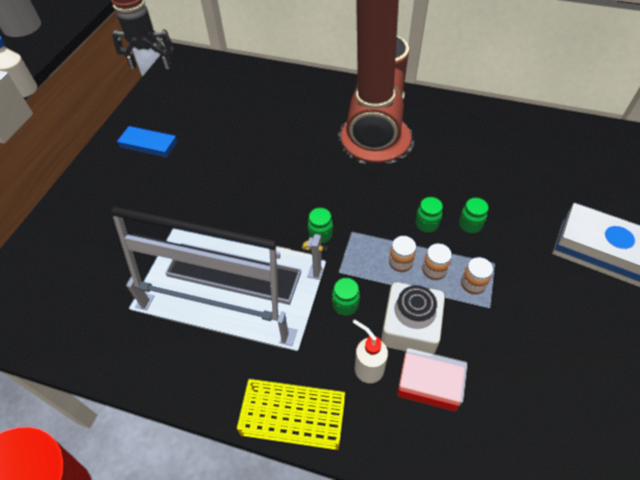

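View pics/side0.png

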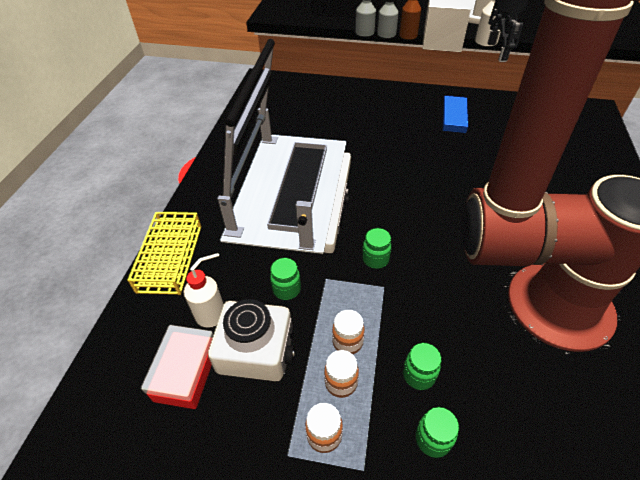

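View pics/wrist0.png

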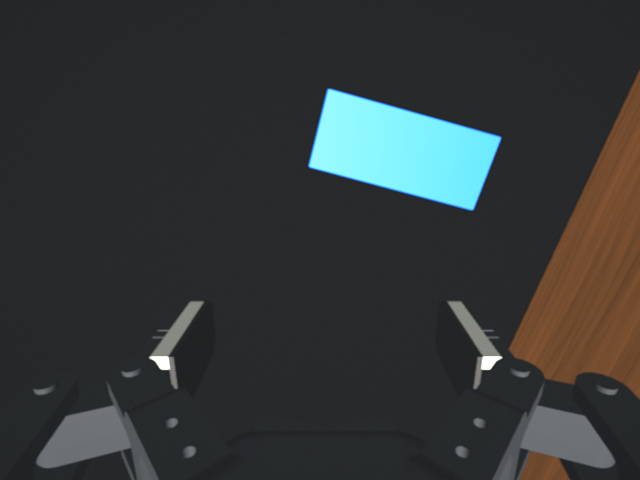

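The scene view shows three amber jars with white caps on the mat at (403,252), (437,260) and (478,273); in the side view they are at (348,330), (341,372) and (324,426). Green jars stand at scene (320,224), (346,296), (430,213) and (475,214) and are to be left alone. The mixer platform is at (417,303), the tray at (235,280), the wash bottle at (371,360) and the tip box at (433,380).

```bash
cat > meas.py <<'E'
from h import *
def caps(c,show=True):
    W=cloud(c); p=c['pixels'].astype(int); mn=p.min(-1);mx=p.max(-1)
    out=[]
    m=((mn>140)&(mx-mn<40)&(W[...,2]>60)&(W[...,2]<100)).astype(np.uint8)
    n,l,st,ce=cv2.connectedComponentsWithStats(m)
    for i in range(1,n):
        if 60<st[i,4]<2500:
            q=W[l==i]; z=np.median(q[q[:,2]>np.percentile(q[:,2],60)][:,2]); q=q[q[:,2]>z-4]
            (cx,cy),r=cv2.minEnclosingCircle(q[:,:2].astype(np.float32))
            out.append((ce[i].round(),st[i,4],q.mean(0).round(1),np.round([cx,cy,r],1),round(z,1)))
    return out
E
python3 - <<'E'
from meas import *
for n in ('scene','side'):
    c=dict(np.load(f'pics/{n}0.npz')); W=cloud(c); p=c['pixels'].astype(int)
    print(n)
    for o in caps(c): print(*o)
    mx=p.max(-1)
    def rep(name,m):
        m=m&np.isfinite(W[...,2]); q=W[m]
        if len(q)<20: print(name,len(q));return
        r=cv2.minAreaRect(q[:,:2].astype(np.float32))
        print(name,len(q),'med',np.median(q,0).round(1),'lo',np.percentile(q,1,axis=0).round(),'hi',np.percentile(q,99,axis=0).round(),'rect',np.round(r[0],1),np.round(r[1],1),round(r[2],1))
    v,u=np.mgrid[0:480,0:640]
    if n=='scene': bx=(380,450,280,330); tb=(120,330,200,350)
    else: bx=(215,280,290,350); tb=(215,350,40,255)
    B=(u>bx[0])&(u<bx[1])&(v>bx[2])&(v<bx[3]); T=(u>tb[0])&(u<tb[1])&(v>tb[2])&(v<tb[3])
    rep('pad',B&(W[...,2]>122)&(W[...,2]<140))
    rep('tray',T&(mx<70)&(W[...,2]>52)&(W[...,2]<70))
    rep('handle',T&(mx<70)&(W[...,2]>320)&(W[...,2]<370))
    rep('base',T&(W[...,2]>20)&(W[...,2]<54)&(p.min(-1)>150))
    rep('red',(p[...,0]>130)&(p[...,1]<80)&(W[...,2]>100)&(W[...,2]<185)&(W[...,0]>500))
    rep('greens',(p[...,1]>120)&(p[...,0]<90)&(p[...,2]<120)&(W[...,2]>50))
    m=((p[...,1]>100)&(p[...,0]<90)&(p[...,2]<120)&(W[...,2]>50)).astype(np.uint8)
    k,l,st,ce=cv2.connectedComponentsWithStats(m)
    for i in range(1,k):
        if st[i,4]>60: print('green',ce[i].round(),np.median(W[l==i],0).round())
E
```

```text
scene
[600. 232.] 2232 [259.5 616.5  74.5] [260.1 627.5 103.9] 75.6
[404. 246.] 350 [433.9 167.8  77.2] [433.7 167.5  27.9] 78.5
[439. 254.] 361 [433.1 252.   77.5] [432.1 251.2  27.9] 78.7
[480. 268.] 387 [445.6 349.3  77.3] [445.2 349.9  28.1] 78.4
[413. 319.] 1548 [625.1 225.   94.2] [607.5 226.7  78.8] 95.2
[291. 338.] 62 [729.6 -18.   61.4] [726.2 -18.8  20.9] 62.2
[371. 358.] 181 [738.8 158.4  97.1] [727.2 157.9  31.2] 98.4
[434. 374.] 2359 [724.9 290.4  66.6] [722.8 288.7  72.6] 67.8
pad 1142 med [607.8 224.8 129.2] lo [567. 186. 124.] hi [646. 264. 133.] rect [605.9 224.3] [82.8 83.6] 79.6
tray 1554 med [ 624.9 -184.2   59. ] lo [ 570. -349.   55.] hi [645. -62.  63.] rect [ 610.2 -207.1] [ 73.6 294.1] 3.4
handle 1361 med [ 696.8 -192.2  351. ] lo [ 684. -336.  342.] hi [707. -42. 355.] rect [ 694.8 -193.5] [ 18.4 304.9] 2.1
base 1283 med [ 669.5 -175.6   53.1] lo [ 501. -397.   42.] hi [758.  -3.  54.] rect [ 628.  -201.9] [256.4 399.5] 1.9
red 167 med [731.4 158.4 134.9] lo [712. 144. 124.] hi [743. 170. 139.] rect [728.  157.8] [31.2 28. ] 14.6
greens 1595 med [391.9  83.3
[... 1061 characters left out ...]
7.2 -207.8   60.1] lo [ 575. -348.   57.] hi [654. -69.  64.] rect [ 612.9 -210. ] [ 79.3 288.3] 1.8
handle 873 med [ 686.1 -156.6  351.5] lo [ 678. -347.  337.] hi [699. -41. 355.] rect [ 689.2 -196.7] [ 18.6 313.9] 1.6
base 938 med [ 509.9 -168.2   47.8] lo [ 496. -369.   40.] hi [737.  -1.  54.] rect [ 623.4 -203.4] [261.  403.5] 2.0
red 244 med [719.3 163.4 135.2] lo [707. 143. 119.] hi [738. 175. 138.] rect [722.5 158.7] [33.4 32.8] 31.2
greens 1324 med [394.   75.8  72.6] lo [230. -76.  50.] hi [605. 349.  78.] rect [383.8 172.4] [273.9 449.3] 32.7
green [378. 241.] [397. -47.  74.]
green [284. 272.] [579.  71.  74.]
green [421. 369.] [292. 230.  55.]
green [435. 437.] [266. 341.  54.]
```

```bash
python3 - <<'E'
from meas import *
for n in ('scene','side'):
    c=dict(np.load(f'pics/{n}0.npz')); W=cloud(c); p=c['pixels'].astype(int)
    q=W[(W[...,2]>71)&(W[...,2]<79)&(W[...,0]>540)&(W[...,0]<690)&(W[...,1]<-40)&(W[...,1]>-380)]
    print(n,len(q)); 
    for nm,s in (('front',q[(q[:,0]<585)&(q[:,1]>-330)&(q[:,1]<-80)]),('back',q[(q[:,0]>640)&(q[:,0]<675)&(q[:,1]>-330)&(q[:,1]<-80)])):
        if len(s)>10:
            f=np.polyfit(s[:,1],s[:,0],1); print(nm,len(s),f[0],np.polyval(f,-205),s.min(0).round(),s.max(0).round())
    for nm,s in (('right',q[(q[:,1]<-335)]),('left',q[q[:,1]>-75])):
        if len(s): print(nm,len(s),np.median(s,0).round(1),s.min(0).round(),s.max(0).round())
    h=W[(p.max(-1)<80)&(W[...,2]>335)&(W[...,2]<360)&(W[...,0]>640)&(W[...,0]<740)&(W[...,1]>-360)&(W[...,1]<-30)]
    f=np.polyfit(h[:,1],h[:,0],1); print('handle',f[0],np.polyval(f,-200),np.sort(h[:,1])[[3,-3]])
E
```

```text
scene 457
front 131 -0.030438592471250837 569.7394400561857 [ 564. -327.   71.] [575. -80.  78.]
back 177 -0.03284086775334495 657.1344923334858 [ 650. -329.   71.] [664. -91.  79.]
right 54 [ 645.3 -350.1   73.4] [ 572. -355.   71.] [ 664. -336.   77.]
left 86 [613.1 -51.7  74. ] [562. -74.  71.] [655. -47.  78.]
handle -0.03704316744357163 696.9695334678254 [-356.43164298  -41.21478115]
side 356
front 81 -0.03265892602341988 565.7277721164529 [ 562. -330.   71.] [ 571. -131.   79.]
back 110 -0.03410170995555779 652.6409088376315 [ 647. -330.   71.] [659. -82.  78.]
right 75 [ 611.6 -351.7   74.3] [ 569. -358.   71.] [ 659. -339.   78.]
left 81 [618.8 -50.   74.3] [579. -74.  71.] [649. -47.  78.]
handle -0.028261532139369685 687.4641072446963 [-354.3367449   -40.25164858]
```

>>> servo_tool --rows '[[[0, 0, -0.01, 0, 0, -0.1459], [0, 0, -0.01, 0, 0, -0.1459], [0, 0, -0.01, 0, 0, -0.1459], [0, 0, -0.01, 0, 0, -0.1459], [0, 0, -0.01, 0, 0, -0.1459], [0, 0, 0, 0, 0, -0.1459], [0, 0, 0, 0, 0, -0.1459], [0, 0, 0, 0, 0, -0.1459], [0, 0, 0, 0, 0, -0.1459]]]' --jaw 0 --grip_force 60

```text
time_s: 1.05
tcp_pos: [159.3, -604.1, 280.8]
tcp_rot: [1.0, 0.003, -0.0, -0.0]
wrist_force: [0.3, 0.9, -0.2]
finger_gap: 1.0
```

>>> servo_tool --rows '[[[0.029, -0.03, 0, 0, 0, 0], [0.029, -0.03, 0, 0, 0, 0], [0.029, -0.03, 0, 0, 0, 0], [0.029, -0.03, 0, 0, 0, 0], [0.029, -0.03, 0, 0, 0, 0], [0.029, -0.03, 0, 0, 0, 0], [0.029, -0.03, 0, 0, 0, 0], [0.029, -0.03, 0, 0, 0, 0], [0.029, -0.03, 0, 0, 0, 0], [0.029, -0.03, 0, 0, 0, 0], [0, -0.05, 0, 0, 0, 0], [0, -0.05, 0, 0, 0, 0]]]'

```text
time_s: 2.25
tcp_pos: [449.5, -202.6, 280.5]
tcp_rot: [1.0, -0.0, -0.001, -0.001]
wrist_force: [0.7, 0.3, 0.3]
finger_gap: 0.999
```

>>> servo_tool --rows '[[[0, -0.045, 0, 0, 0, 0], [0, -0.045, 0, 0, 0, 0], [0, -0.045, 0, 0, 0, 0], [0, -0.045, 0, 0, 0, 0], [0, -0.045, 0, 0, 0, 0], [0, -0.045, 0, 0, 0, 0], [0, -0.045, 0, 0, 0, 0], [0, -0.045, 0, 0, 0, 0], [0, -0.045, 0, 0, 0, 0], [0, -0.045, 0.01, 0, 0, 0], [0, -0.045, 0.02, 0, 0, 0], [0, -0.02, 0.02, 0, 0, 0]]]'

```text
time_s: 3.45
tcp_pos: [448.6, 313.9, 230.8]
tcp_rot: [1.0, 0.002, 0.0, -0.001]
wrist_force: [-0.1, -1.2, -0.7]
finger_gap: 0.999
```

```bash
python3 - <<'E'
from meas import *
c=snap('wrist','w1')
for o in caps(c): print(*o)
c=snap('side','s1')
for o in caps(c): print(*o)
print(sense()['tcp_pos'])
E
```

```text
[615. 177.] 66 [682.3 342.   67.7] [683.5 340.8   6.2] 68.5
[425. 315.] 244 [537.4 220.1  73.8] [538.2 218.8  44. ] 74.4
[304. 369.] 2370 [430.1 166.7  78.8] [430.2 165.7  27.7] 79.4
[626. 371.] 253 [707.1 179.8  97.5] [708.3 179.4  11.9] 98.9
[366.  11.] 77 [  570.6 -1176.6    96. ] [  572.8 -1184.8    34.5] 96.7
[389.  12.] 84 [  480.4 -1176.6    97. ] [  482.  -1185.6    31.6] 97.7
[494.  25.] 96 [   93.9 -1159.5    94.1] [   89.5 -1165.9    24.3] 91.9
[439.  29.] 88 [  273.3 -1093.2    90. ] [  281.3 -1093.5    33.2] 88.2
[234. 232.] 112 [719.2 -22.5  61.7] [721.2 -24.8  23.1] 62.6
[203. 300.] 293 [711.7 172.8  97.4] [721.8 159.2  30.8] 98.0
[244. 348.] 1734 [605.5 256.   94.7] [602.9 225.6  78.6] 95.6
[341. 366.] 741 [429.1 253.6  77.8] [428.  252.4  27.9] 78.8
[323. 421.] 965 [441.5 350.5  77.8] [441.3 350.2  27.5] 78.8
[446.83844764 311.95221525 227.0468315 ]
```

View pics/w1.png

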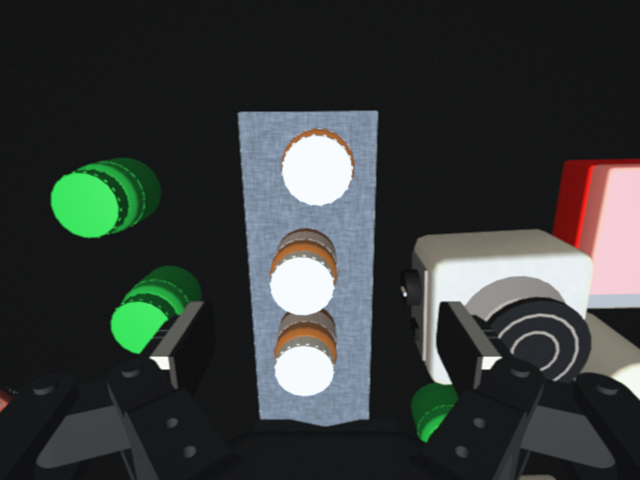

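The wrist view shows the three white caps: jar 1 at (317,170), jar 2 at (302,284) and the third at (304,369). The green jars are at left, off the mat.

```bash
sed -i 's/<2500/<9000/' meas.py; python3 - <<'E'
from meas import *
c=dict(np.load('pics/w1.npz'))
for o in caps(c): print(*o)
R=np.array(c['R']);print(-R.T@c['t'])
for i in range(2): s=sense();print(s['time_s'],s['tcp_pos'],s['joints'],s['qvel'])
E
```

```text
[317. 170.] 3831 [442.5 348.1  78.8] [442.4 347.4  27.6] 79.5
[615. 177.] 66 [682.3 342.   67.7] [683.5 340.8   6.2] 68.5
[516. 286.] 7674 [598.6 259.1  95.2] [602.2 223.4  79.5] 96.0
[302. 285.] 2933 [429.4 251.   78.8] [429.4 250.   27.6] 79.4
[425. 315.] 244 [537.4 220.1  73.8] [538.2 218.8  44. ] 74.4
[304. 369.] 2370 [430.1 166.7  78.8] [430.2 165.7  27.7] 79.4
[626. 371.] 253 [707.1 179.8  97.5] [708.3 179.4  11.9] 98.9
[448.28658366 388.14165107 374.37635921]
3.55 [446.83844764 311.95221525 227.0468315 ] [ 4.72704879e-01 -1.31441416e-01  1.79901165e+00  3.58110019e-04
  1.48134024e+00  4.68813283e-01] [-0.05121117 -0.04800649 -0.01520864 -0.02543404  0.03868664 -0.02508855]
3.55 [446.83844764 311.95221525 227.0468315 ] [ 4.72704879e-01 -1.31441416e-01  1.79901165e+00  3.58110019e-04
  1.48134024e+00  4.68813283e-01] [-0.05121117 -0.04800649 -0.01520864 -0.02543404  0.03868664 -0.02508855]
```

```bash
python3 - <<'E'
from meas import *
c=dict(np.load('pics/w1.npz'))
p=c['pixels'].astype(int); m=((p.min(-1)>200)).astype(np.uint8)
k,l,st,ce=cv2.connectedComponentsWithStats(m)
for i in range(1,k):
    if st[i,4]>500: 
        print(st[i],ce[i].round(1),world(c,*ce[i],z=78).round(1), np.median(cloud(c)[l==i],0))
E
```

```text
[ 282  135   71   71 3814] [316.7 169.9] [442.2 348.1  78. ] [nan nan nan]
[  433   170   207   214 10405] [561.5 261.9] [646.  272.4  78. ] [nan nan nan]
[ 270  256   64   59 2862] [301.6 285.6] [429.  250.2  78. ] [nan nan nan]
[ 275  346   59   50 2290] [303.6 370.5] [429.6 165.4  78. ] [nan nan nan]
```

>>> servo_tool --rows '[[[-0.007, -0.038, 0, 0, 0, 0], [0, 0, 0.04, 0, 0, 0], [0, 0, 0.04, 0, 0, 0], [0, 0, 0.03, 0, 0, 0], [0, 0, 0, 0, 0, 0], [0, 0, 0, 0, 0, 0], [0, 0, 0, 0, 0, 0]]]'

```text
time_s: 4.25
tcp_pos: [444.1, 349.2, 124.5]
tcp_rot: [1.0, -0.0, 0.002, -0.001]
wrist_force: [-0.3, 0.4, 1.0]
finger_gap: 0.998
```

>>> servo_tool --rows '[[[0, 0, 0.03, 0, 0, 0], [0, 0, 0.03, 0, 0, 0], [0, 0, 0.025, 0, 0, 0], [0, 0, 0.02, 0, 0, 0], [0, 0, 0, 0, 0, 0], [0, 0, 0, 0, 0, 0]]]'

```text
time_s: 4.85
tcp_pos: [443.6, 349.4, 18.4]
tcp_rot: [1.0, -0.0, 0.001, -0.001]
wrist_force: [0.4, 0.1, -0.1]
finger_gap: 1.0
```

```bash
python3 - <<'E'
from meas import *
for i in range(3):
  c=snap('wrist','w2');print(sense()['tcp_pos'],sense()['qvel'].round(3))
snap('side','s2')
E
```

```text
[444.05547869 349.67132263  18.96817108] [ 0.001 -0.006 -0.005  0.    -0.003 -0.001]
[444.14296003 349.74399109  19.1146351 ] [ 0.002 -0.003  0.002 -0.    -0.004 -0.001]
[443.97615568 349.69014795  18.90547767] [ 0.001  0.003  0.009 -0.001 -0.001  0.001]
```

View pics/w2.png

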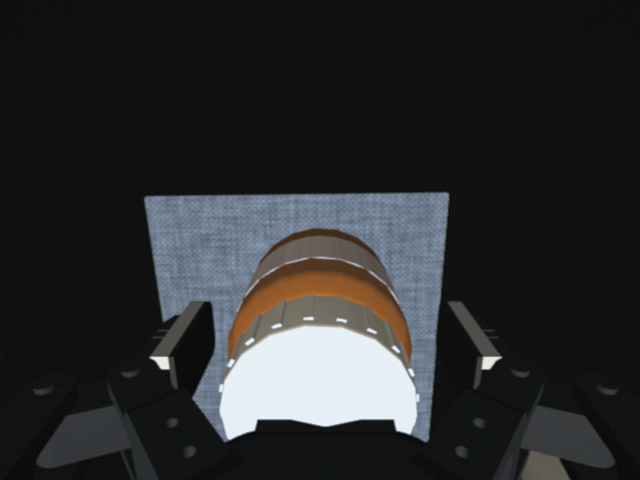

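View pics/s2.png

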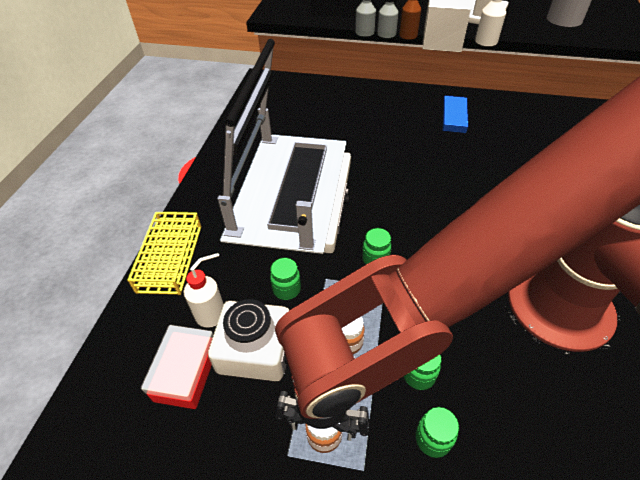

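The jar stands between the open fingers, cap centred at about (319,385) between pads at (200,340) and (462,340).

>>> servo_tool --rows '[[[0, 0, 0, 0, 0, 0], [0, 0, 0, 0, 0, 0], [0, 0, 0, 0, 0, 0], [0, 0, 0, 0, 0, 0], [0, 0, 0, 0, 0, 0], [0, 0, 0, 0, 0, 0], [0, 0, 0, 0, 0, 0], [0, 0, 0, 0, 0, 0]]]' --jaw 1 --grip_force 60

```text
time_s: 5.85
tcp_pos: [442.9, 349.2, 17.5]
tcp_rot: [1.0, 0.0, 0.001, -0.0]
wrist_force: [-1.3, -1.0, 5.9]
finger_gap: 0.715
```

>>> servo_tool --rows '[[[0, 0, -0.01, 0, 0, 0], [0, 0, -0.02, 0, 0, 0], [0, 0, -0.03, 0, 0, 0], [0, 0, -0.035, 0, 0, 0], [0, 0, -0.035, 0, 0, 0], [0, 0, -0.03, 0, 0, 0], [0, 0, -0.02, 0, 0, 0], [0, 0, 0, 0, 0, 0], [0, 0, 0, 0, 0, 0]]]'

```text
time_s: 6.75
tcp_pos: [441.7, 348.3, 195.3]
tcp_rot: [1.0, 0.0, -0.001, 0.0]
wrist_force: [-0.4, 0.4, -3.4]
finger_gap: 0.712
```

```bash
python3 - <<'E'
from meas import *
c=snap('wrist','w3');snap('side','s3');s=sense();print(s['tcp_pos'],s['wrist_force'],s['finger_gap'])
E
```

```text
[440.97254113 347.9321374  193.59343201] [ 1.01379473 -0.05406177 -3.34351026] 0.7150177427009241
```

View pics/s3.png

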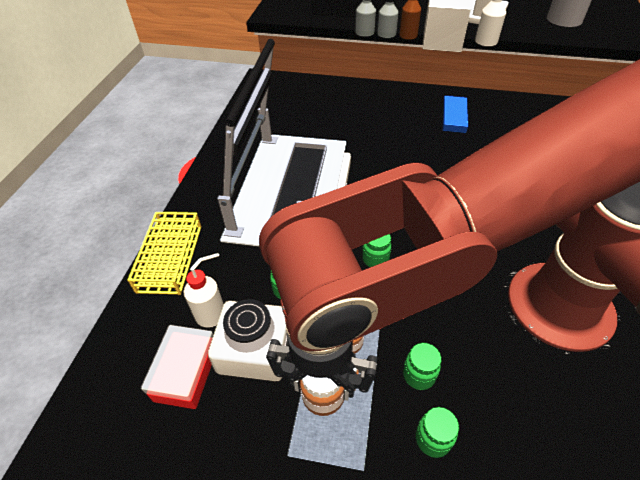

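View pics/w3.png

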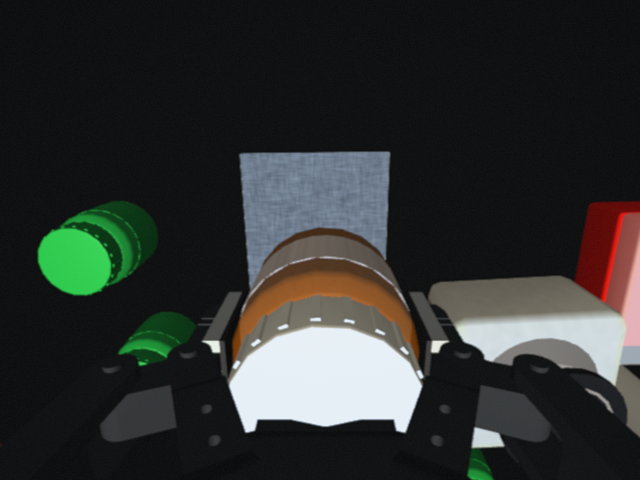

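Jar 1 is held upright: wrist view, jar centred between the pads at (325,330).

>>> servo_tool --rows '[[[0.01, 0.0075, 0, 0, 0, 0], [0.02, 0.0155, 0, 0, 0, 0], [0.025, 0.0195, 0, 0, 0, 0], [0.025, 0.0195, 0, 0, 0, 0], [0.025, 0.0195, 0, 0, 0, 0], [0.025, 0.0195, 0, 0, 0, 0], [0.02, 0.0155, 0, 0, 0, 0], [0.011, 0.0075, 0, 0, 0, 0], [0, 0, 0.015, 0, 0, 0], [0, 0, 0.015, 0, 0, 0], [0, 0, 0.01, 0, 0, 0], [0, 0, 0, 0, 0, 0]]]'

```text
time_s: 8.05
tcp_pos: [600.4, 225.0, 152.3]
tcp_rot: [1.0, 0.001, -0.003, 0.001]
wrist_force: [-0.5, -0.3, -3.4]
finger_gap: 0.71
```

```bash
python3 - <<'E'
from meas import *
c=snap('scene','c4');snap('side','s4');s=sense();print(s['tcp_pos'],s['wrist_force'],s['finger_gap'])
a=cv2.imread('pics/s4.png')[200:440,150:470];b=cv2.imread('pics/c4.png')[200:440,250:570]
cv2.imwrite('pics/x4.png',cv2.resize(np.hstack([a,b]),(800,300)))
E
```

```text
[602.31574017 225.34126122 155.51502384] [ 0.31434956 -0.57419724 -3.3681191 ] 0.7132494488401536
```

View pics/x4.png

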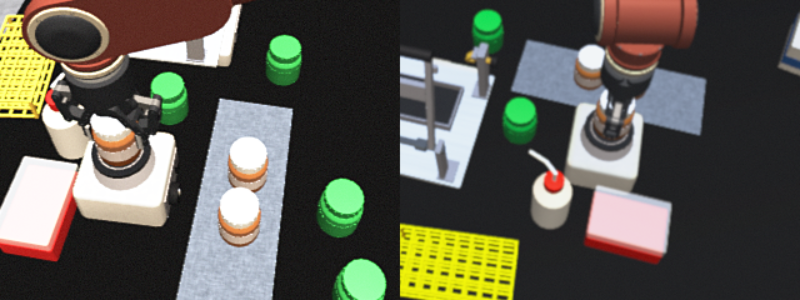

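The jar hangs centred over the platform in both views, clear of the bottle and box.

>>> servo_tool --rows '[[[0, 0, 0.006, 0, 0, 0], [0, 0, 0.004, 0, 0, 0], [0, 0, 0.003, 0, 0, 0], [0, 0, 0.003, 0, 0, 0], [0, 0, 0, 0, 0, 0]]]' --grip_force 80

```text
time_s: 8.65
tcp_pos: [603.3, 224.9, 141.1]
tcp_rot: [1.0, 0.0, 0.0, -0.0]
wrist_force: [-3.1, -0.2, 3.1]
finger_gap: 0.711
```

>>> servo_tool --rows '[[[0, 0, 0.002, 0, 0, 0], [0, 0, 0.002, 0, 0, 0], [0, 0, 0.002, 0, 0, 0], [0, 0, 0, 0, 0, 0]]]'

```text
time_s: 9.05
tcp_pos: [603.6, 224.9, 136.5]
tcp_rot: [1.0, 0.0, 0.0, -0.0]
wrist_force: [-6.1, -0.5, 9.8]
finger_gap: 0.71
```

>>> servo_tool --rows '[[[0, 0, 0.002, 0, 0, 0], [0, 0, 0.001, 0, 0, 0], [0, 0, 0, 0, 0, 0], [0, 0, 0, 0, 0, 0]]]'

```text
time_s: 9.45
tcp_pos: [603.7, 225.0, 136.5]
tcp_rot: [1.0, 0.0, 0.0, -0.0]
wrist_force: [-11.5, -1.9, 20.2]
finger_gap: 0.713
```

Bottomed: the TCP stays at 136.5 while the force rises to about 24 N. I'll hold it there.

>>> servo_tool --rows '[[[0, 0, 0, 0, 0, 0], [0, 0, 0, 0, 0, 0], [0, 0, 0, 0, 0, 0], [0, 0, 0, 0, 0, 0], [0, 0, 0, 0, 0, 0], [0, 0, 0, 0, 0, 0], [0, 0, 0, 0, 0, 0], [0, 0, 0, 0, 0, 0], [0, 0, 0, 0, 0, 0], [0, 0, 0, 0, 0, 0], [0, 0, 0, 0, 0, 0], [0, 0, 0, 0, 0, 0]]]'

```text
time_s: 10.65
tcp_pos: [603.7, 225.0, 136.4]
tcp_rot: [1.0, 0.0, 0.0, -0.0]
wrist_force: [-11.5, -2.7, 19.6]
finger_gap: 0.711
```

```bash
python3 - <<'E'
from meas import *
snap('side','s5');s=sense();print(s['tcp_pos'],s['wrist_force'],s['moment'])
cv2.imwrite('pics/x5.png',cv2.resize(cv2.imread('pics/s5.png')[240:440,150:350],(600,600),interpolation=2))
E
```

```text
[603.69333082 224.98709037 136.46638502] [-12.84941858  -2.94419448  20.53251036] [-0.4165367   2.23352332 -0.01801153]
```

View pics/x5.png

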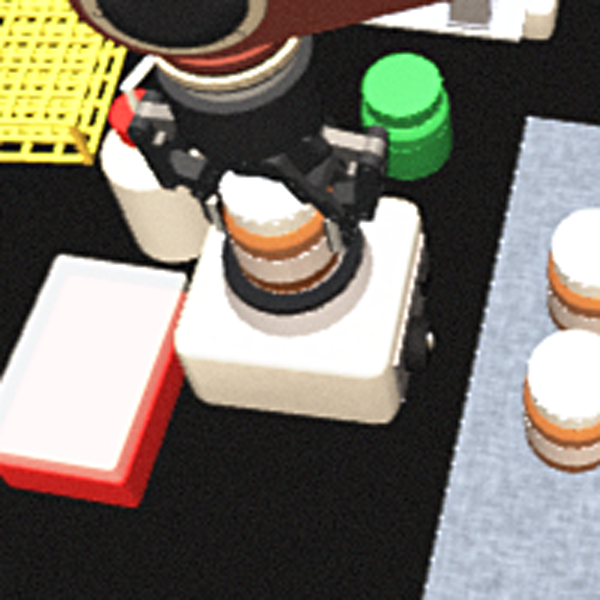

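>>> servo_tool --rows '[[[0, 0, 0, 0, 0, 0], [0, 0, 0, 0, 0, 0], [0, 0, 0, 0, 0, 0], [0, 0, 0, 0, 0, 0], [0, 0, 0, 0, 0, 0], [0, 0, 0, 0, 0, 0], [0, 0, 0, 0, 0, 0], [0, 0, 0, 0, 0, 0], [0, 0, 0, 0, 0, 0], [0, 0, 0, 0, 0, 0], [0, 0, 0, 0, 0, 0], [0, 0, 0, 0, 0, 0]]]'

```text
time_s: 11.9
tcp_pos: [603.7, 225.0, 136.4]
tcp_rot: [1.0, 0.0, 0.0, -0.0]
wrist_force: [-12.4, -2.4, 19.7]
finger_gap: 0.71
```

>>> servo_tool --rows '[[[0, 0, 0, 0, 0, 0], [0, 0, 0, 0, 0, 0], [0, 0, 0, 0, 0, 0], [0, 0, 0, 0, 0, 0], [0, 0, 0, 0, 0, 0], [0, 0, 0, 0, 0, 0]]]'

```text
time_s: 12.5
tcp_pos: [603.7, 225.0, 136.4]
tcp_rot: [1.0, 0.0, 0.0, -0.0]
wrist_force: [-11.9, -2.4, 20.7]
finger_gap: 0.71
```

>>> servo_tool --rows '[[[0, 0, -0.01, 0, 0, 0], [0, 0, -0.02, 0, 0, 0], [0, 0, -0.03, 0, 0, 0], [0, 0, -0.03, 0, 0, 0], [-0.005, 0.01, -0.01, 0, 0, 0], [-0.01, 0.025, 0, 0, 0, 0], [-0.01, 0.035, 0, 0, 0, 0], [-0.01, 0.04, 0, 0, 0, 0], [-0.005, 0.04, 0, 0, 0, 0], [-0.005, 0.04, 0, 0, 0, 0], [-0.005, 0.04, 0, 0, 0, 0], [0, 0.04, 0, 0, 0, 0]]]'

```text
time_s: 13.7
tcp_pos: [551.6, -47.2, 229.2]
tcp_rot: [1.0, -0.0, -0.001, 0.0]
wrist_force: [0.2, 0.3, -2.6]
finger_gap: 0.709
```

>>> servo_tool --rows '[[[0, 0.04, 0, 0, 0, 0], [0, 0.04, 0, 0, 0, 0], [0, 0.04, 0, 0, 0, 0], [0, 0.04, 0, 0, 0, 0], [0.005, 0.04, 0, 0, 0, 0], [0.01, 0.03, 0, 0, 0, 0], [0.015, 0.015, 0, 0, 0, 0], [0.015, 0.009, 0, 0, 0, 0], [0.012, 0, 0, 0, 0, 0], [0, 0, 0, 0, 0, 0], [0, 0, 0, 0, 0, 0]]]'

```text
time_s: 14.8
tcp_pos: [609.8, -298.6, 230.2]
tcp_rot: [1.0, 0.0, -0.001, -0.0]
wrist_force: [-0.1, -0.0, -2.8]
finger_gap: 0.712
```

```bash
python3 - <<'E'
from meas import *
c=snap('scene','c6');snap('side','s6');s=sense();print(s['tcp_pos'],s['wrist_force'],s['finger_gap'])
a=cv2.imread('pics/s6.png')[20:260,170:490];b=cv2.imread('pics/c6.png')[130:370,80:400]
cv2.imwrite('pics/x6.png',cv2.resize(np.hstack([a,b]),(800,300)))
E
```

```text
[ 609.80114709 -298.58671144  230.94262631] [-0.88217374  0.98340583 -3.47942054] 0.7070961981884314
```

View pics/x6.png

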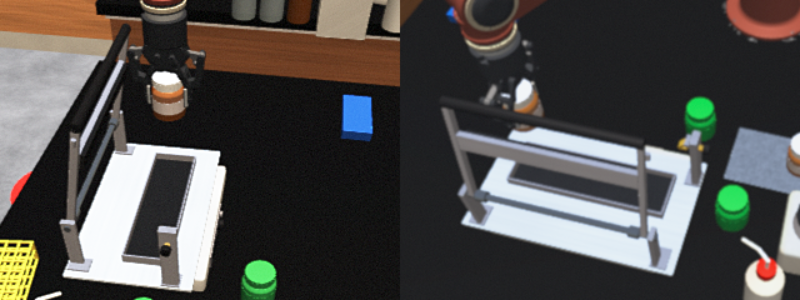

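The jar hangs upright over the tray's far end, clear of the frame.

>>> servo_tool --rows '[[[0, 0, 0.015, 0, 0, 0], [0, 0, 0.03, 0, 0, 0], [0, 0, 0.035, 0, 0, 0], [0, 0, 0.03, 0, 0, 0], [0, 0, 0.02, 0, 0, 0], [0, 0, 0, 0, 0, 0], [0, 0, 0, 0, 0, 0]]]'

```text
time_s: 15.6
tcp_pos: [609.9, -298.9, 100.8]
tcp_rot: [1.0, 0.0, -0.0, -0.0]
wrist_force: [0.3, 0.8, -2.8]
finger_gap: 0.706
```

```bash
python3 - <<'E'
from meas import *
c=snap('scene','c7');snap('side','s7');s=sense();print(s['tcp_pos'],s['wrist_force'],s['finger_gap'])
a=cv2.imread('pics/s7.png')[80:240,210:410];b=cv2.imread('pics/c7.png')[180:340,100:300]
cv2.imwrite('pics/x7.png',cv2.resize(np.hstack([a,b]),(800,320)))
E
```

```text
[ 611.31120771 -299.87280246  103.40123354] [-0.03957214 -0.41628829 -2.04761277] 0.7096920715850947
```

View pics/x7.png

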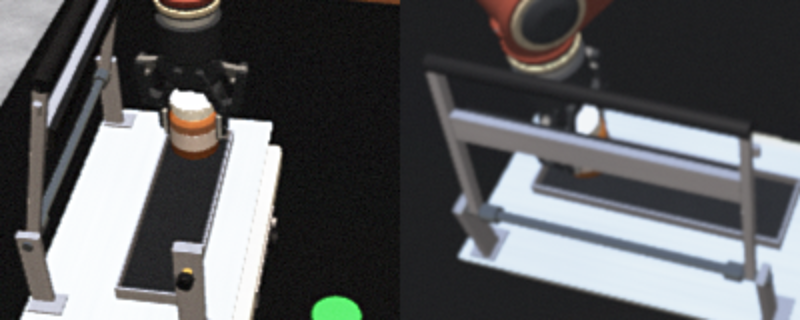

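The jar is above the tray floor at the far end, inside the rim. I'll lower it gently.

>>> servo_tool --rows '[[[0, 0, 0.012, 0, 0, 0], [0, 0, 0.008, 0, 0, 0], [0, 0, 0.004, 0, 0, 0], [0, 0, 0.002, 0, 0, 0], [0, 0, 0, 0, 0, 0], [0, 0, 0, 0, 0, 0]]]'

```text
time_s: 16.3
tcp_pos: [610.5, -299.4, 75.5]
tcp_rot: [1.0, 0.0, 0.0, 0.0]
wrist_force: [0.1, -0.3, -3.6]
finger_gap: 0.713
```

>>> servo_tool --rows '[[[0, 0, 0.001, 0, 0, 0], [0, 0, 0.001, 0, 0, 0], [0, 0, 0, 0, 0, 0]]]'

```text
time_s: 16.6
tcp_pos: [610.7, -299.6, 74.6]
tcp_rot: [1.0, 0.0, 0.0, 0.0]
wrist_force: [-3.8, 1.0, 3.6]
finger_gap: 0.708
```

>>> servo_tool --rows '[[[0, 0, 0, 0, 0, 0], [0, 0, 0, 0, 0, 0], [0, 0, 0, 0, 0, 0], [0, 0, 0, 0, 0, 0], [0, 0, -0.01, 0, 0, 0], [0, 0, -0.03, 0, 0, 0], [0, 0, -0.04, 0, 0, 0], [0, 0, -0.04, 0, 0, 0], [-0.01, 0, -0.03, 0, 0, 0], [-0.04, -0.03, 0, 0, 0, 0], [-0.04, -0.04, 0, 0, 0, 0], [-0.03, -0.04, 0, 0, 0, 0]]]' --jaw 0

```text
time_s: 17.8
tcp_pos: [493.7, -193.5, 224.3]
tcp_rot: [1.0, -0.001, 0.001, 0.0]
wrist_force: [0.3, 1.0, 0.9]
finger_gap: 1.002
```

```bash
python3 - <<'E'
from meas import *
for n in ('scene','side'):
    c=snap(n,n+'8'); print(n)
    for o in caps(c): print(*o)
    W=cloud(c);p=c['pixels'].astype(int); m=((p.min(-1)>170)&(W[...,2]>125)&(W[...,2]<145)&(W[...,1]<0)).astype(np.uint8)
    k,l,st,ce=cv2.connectedComponentsWithStats(m)
    for i in range(1,k):
        if st[i,4]>40: print('traycap',ce[i].round(),st[i,4],W[l==i].mean(0).round(1),np.ptp(W[l==i],axis=0).round())
s=sense();print(s['tcp_pos'],s['wrist_force'],s['finger_gap'])
E
```

```text
scene
[600. 232.] 2238 [259.6 616.1  74.5] [258.9 627.3 102.8] 75.7
[404. 246.] 351 [433.5 167.5  77.3] [433.5 167.5  27.9] 78.5
[439. 254.] 362 [433.4 251.7  77.4] [432.1 251.6  28.1] 78.5
[413. 319.] 1540 [625.4 225.4  94.3] [607.4 224.2  78.5] 95.3
[290. 339.] 62 [732.3 -19.6  61.6] [727.5 -20.4  20.4] 62.9
[370. 358.] 180 [740.  158.4  97.3] [727.4 157.6  31.4] 98.5
[434. 374.] 2369 [724.8 290.6  66.6] [724.1 288.6  73.3] 67.8
traycap [ 7. 57.] 147 [  107.  -1177.    133.4] [64. 36. 20.]
traycap [192. 242.] 150 [ 600.7 -298.4  134.1] [25. 51.  7.]
side
[281. 193.] 140 [ 642.4 -157.5   75.2] [ 618.5 -200.5  157.3] 76.5
[319. 172.] 118 [ 568.5 -248.2   75.4] [ 572.4 -245.4  112.8] 76.1
[234. 232.] 99 [719.  -22.1  61.6] [721.9 -26.2  22.4] 62.3
[203. 301.] 281 [711.6 172.2  97.3] [722.  158.7  30.8] 97.8
[253. 342.] 2346 [592.8 241.2  94.7] [602.5 224.9  78.5] 95.6
[349. 323.] 641 [428.7 168.5  77.8] [428.8 167.5  27.5] 78.8
[177. 360.] 3029 [720.5 292.7  67. ] [721.  289.8  73.9] 68.0
[341. 365.] 762 [428.1 253.   77.9] [427.9 252.2  27.7] 78.8
traycap [307. 138.] 232 [ 609.  -297.   134.8] [53. 56. 12.]
[ 491.17480686 -189.78452304  222.07406807] [-0.08641537  0.66166561 -0.5621125 ] 1.0020476377451595
```

View pics/side8.png

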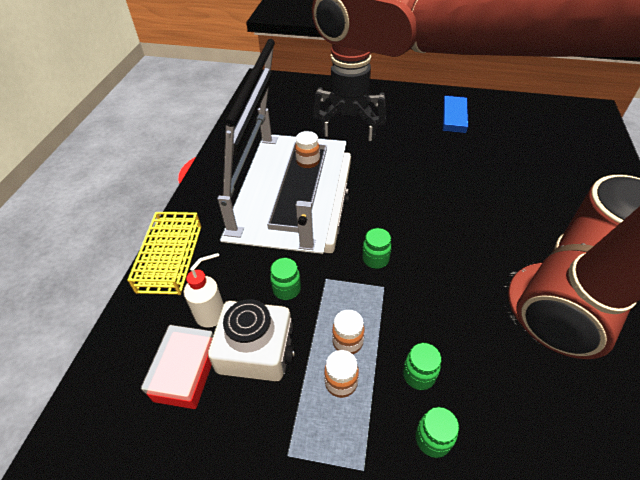

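Side view: jar 1 stands upright in the tray at (307,148); jars 2 and 3 still stand at (341,372) and (348,330). All bystanders are unmoved.

>>> servo_tool --rows '[[[-0.01, -0.03, 0, 0, 0, 0], [-0.01, -0.045, 0, 0, 0, 0], [-0.01, -0.045, 0, 0, 0, 0], [-0.01, -0.045, 0, 0, 0, 0], [-0.01, -0.045, 0, 0, 0, 0], [-0.01, -0.045, 0, 0, 0, 0], [0, -0.045, 0, 0, 0, 0], [0, -0.045, 0, 0, 0, 0], [0, -0.045, 0, 0, 0, 0], [0, -0.031, 0.02, 0, 0, 0], [0, -0.02, 0.03, 0, 0, 0], [0, 0, 0.03, 0, 0, 0]]]'

```text
time_s: 19.1
tcp_pos: [436.0, 249.7, 144.2]
tcp_rot: [1.0, 0.002, 0.002, -0.001]
wrist_force: [0.4, -0.4, 0.1]
finger_gap: 0.997
```

```bash
python3 - <<'E'
from meas import *
c=snap('wrist','w9')
c=snap('wrist','w9')
for o in caps(c): print(*o)
c=snap('side','s9')
for o in caps(c): print(*o)
print(sense()['tcp_pos'])
E
```

```text
[320. 246.] 6777 [429.2 251.1  78.8] [429.1 249.6  27.7] 79.4
[503. 278.] 453 [536.7 229.5  73.9] [537.1 227.2  35.5] 74.4
[321. 373.] 4909 [429.9 166.8  78.8] [430.2 165.7  27.9] 79.4
[366.  11.] 71 [  571.3 -1174.8    96.4] [  572.4 -1187.1    33.4] 97.1
[389.  12.] 78 [  483.3 -1175.3    96.4] [  484.1 -1185.2    33.3] 97.4
[494.  25.] 92 [   91.3 -1159.6    92. ] [   85.7 -1164.1    28.2] 90.5
[281. 193.] 138 [ 642.4 -158.4   75.3] [ 621.3 -200.9  155.9] 76.3
[322. 160.] 75 [ 570.6 -295.    74.7] [ 574.4 -284.7   73.3] 75.3
[234. 232.] 101 [719.2 -22.9  61.7] [720.8 -24.   22.8] 62.8
[203. 301.] 271 [712.3 172.3  97.4] [721.8 159.2  30.9] 98.0
[253. 341.] 2336 [592.9 241.   94.7] [601.5 225.6  78.6] 95.7
[177. 360.] 3043 [720.5 292.9  67. ] [720.1 289.8  74.4] 68.0
[346. 333.] 133 [431.  188.6  77.2] [430.8 186.4  17.5] 78.1
[341. 366.] 771 [428.1 253.1  77.9] [428.3 252.4  27.7] 78.9
[433.94713815 246.77503433 141.92934152]
```

View pics/w9.png

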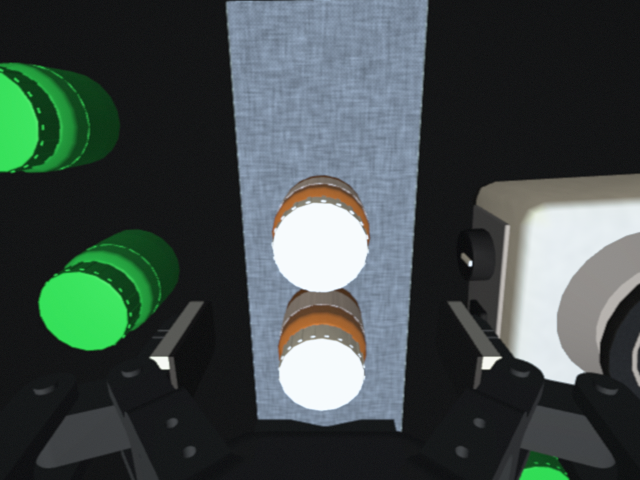

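The cap of jar 2 is at (320,246) ahead of the fingers, jar 3 at (321,373); neither has moved.

>>> servo_tool --rows '[[[0, 0, 0, 0, 0, 0], [0, 0, 0, 0, 0, 0], [0, 0, 0.03, 0, 0, 0], [0, 0, 0.035, 0, 0, 0], [0, 0, 0.03, 0, 0, 0], [0, 0, 0.022, 0, 0, 0], [0, 0, 0.01, 0, 0, 0], [0, 0, 0, 0, 0, 0], [0, 0, 0, 0, 0, 0]]]'

```text
time_s: 20.15
tcp_pos: [436.4, 247.4, 18.1]
tcp_rot: [1.0, -0.0, 0.001, -0.001]
wrist_force: [0.6, 0.3, 0.2]
finger_gap: 1.003
```

>>> servo_tool --rows '[[[0, 0, 0, 0, 0, 0], [0, 0, 0, 0, 0, 0], [0, 0, 0, 0, 0, 0], [0, 0, 0, 0, 0, 0], [0, 0, 0, 0, 0, 0], [0, 0, 0, 0, 0, 0], [0, 0, 0, 0, 0, 0]]]' --jaw 1 --grip_force 80

```text
time_s: 20.85
tcp_pos: [436.4, 247.7, 18.4]
tcp_rot: [1.0, 0.0, 0.002, -0.001]
wrist_force: [-0.7, -0.7, 7.1]
finger_gap: 0.715
```

>>> servo_tool --rows '[[[0, 0, -0.01, 0, 0, 0], [0, 0, -0.02, 0, 0, 0], [0, 0, -0.03, 0, 0, 0], [0, 0, -0.035, 0, 0, 0], [0, 0, -0.035, 0, 0, 0], [0, 0, -0.03, 0, 0, 0], [0, 0, -0.02, 0, 0, 0], [0, 0, 0, 0, 0, 0], [0, 0, 0, 0, 0, 0]]]'

```text
time_s: 21.75
tcp_pos: [434.6, 246.9, 195.9]
tcp_rot: [1.0, 0.0, -0.0, 0.0]
wrist_force: [0.5, -1.1, -2.5]
finger_gap: 0.705
```

```bash
python3 - <<'E'
from meas import *
c=snap('wrist','w10');snap('side','s10');s=sense();print(s['tcp_pos'],s['wrist_force'],s['finger_gap'])
cv2.imwrite('pics/x10.png',np.hstack([cv2.resize(cv2.imread('pics/'+f+'.png'),(400,300)) for f in ('w10','s10')]))
E
```

```text
[433.74117349 246.58704511 194.12938538] [-1.06858285  0.15817999 -1.83978228] 0.7089152495561706
```

View pics/x10.png

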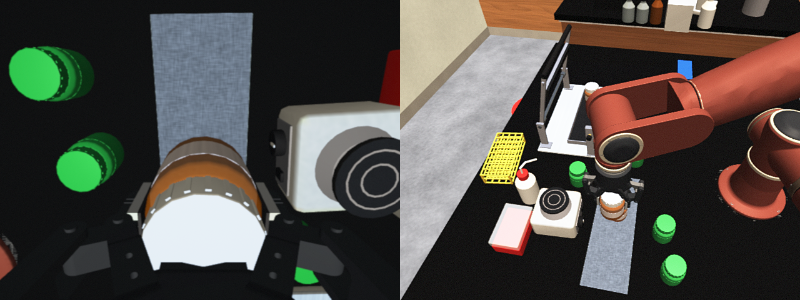

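Jar 2 is held, centred at about (203,195) in the wrist half; the side half shows jar 3 hidden under the arm.

>>> servo_tool --rows '[[[0.01, 0.003, 0, 0, 0, 0], [0.02, 0.003, 0, 0, 0, 0], [0.03, 0.004, 0, 0, 0, 0], [0.03, 0.004, 0, 0, 0, 0], [0.03, 0.004, 0, 0, 0, 0], [0.025, 0.004, 0, 0, 0, 0], [0.015, 0.002, 0, 0, 0, 0], [0.009, 0.002, 0, 0, 0, 0], [0, 0, 0.015, 0, 0, 0], [0, 0, 0.015, 0, 0, 0], [0, 0, 0.01, 0, 0, 0], [0, 0, 0, 0, 0, 0]]]'

```text
time_s: 23.05
tcp_pos: [601.3, 220.8, 152.5]
tcp_rot: [1.0, 0.0, -0.003, 0.001]
wrist_force: [-0.9, -0.5, -1.2]
finger_gap: 0.713
```

```bash
python3 - <<'E'
from meas import *
c=snap('scene','c11');c=snap('side','s11');s=sense();print(s['tcp_pos'],s['wrist_force'],s['finger_gap'])
for o in caps(c): print(*o)
a=cv2.imread('pics/s11.png')[200:440,150:470];b=cv2.imread('pics/c11.png')[200:440,250:570]
cv2.imwrite('pics/x11.png',cv2.resize(np.hstack([a,b]),(800,300)))
E
```

```text
[603.11316339 221.20269619 155.60070965] [ 0.20638134 -0.30977696 -1.09158472] 0.704653418808294
[366.  11.] 80 [  573.  -1174.7    96.8] [  573.2 -1189.7    32.9] 97.7
[389.  12.] 90 [  480.7 -1177.3    97.5] [  483.1 -1187.8    32.2] 98.2
[488.  24.] 66 [  109.2 -1159.9    94.6] [  106.  -1165.3    19. ] 92.5
[199. 300.] 153 [719.1 180.5  97.3] [723.3 167.1  29.3] 98.3
[254. 342.] 2295 [590.8 243.7  94.7] [600.6 227.   79.2] 95.6
[348. 324.] 651 [428.7 168.5  77.9] [428.5 167.8  27.5] 78.8
[177. 361.] 3093 [720.  292.9  66.9] [721.5 289.   74.6] 68.0
```

View pics/x11.png

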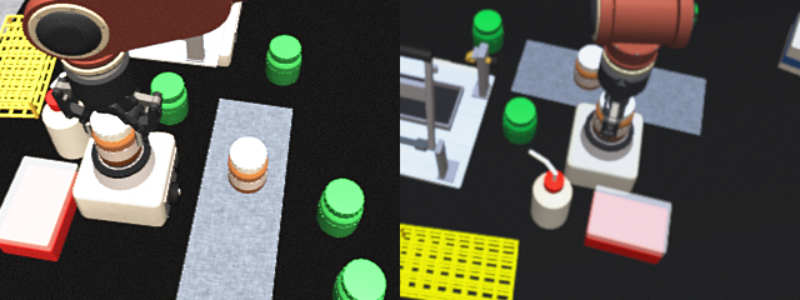

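Jar 2 hangs over the platform's centre in both views.

>>> servo_tool --rows '[[[0, 0, 0.006, 0, 0, 0], [0, 0, 0.004, 0, 0, 0], [0, 0, 0.003, 0, 0, 0], [0, 0, 0.003, 0, 0, 0], [0, 0, 0.002, 0, 0, 0], [0, 0, 0.002, 0, 0, 0], [0, 0, 0.001, 0, 0, 0], [0, 0, 0, 0, 0, 0]]]'

```text
time_s: 23.95
tcp_pos: [604.1, 221.2, 137.6]
tcp_rot: [1.0, 0.0, 0.0, -0.0]
wrist_force: [-5.2, -1.6, 9.2]
finger_gap: 0.712
```

>>> servo_tool --rows '[[[0, 0, 0.002, 0, 0, 0], [0, 0, 0.002, 0, 0, 0], [0, 0, 0, 0, 0, 0], [0, 0, 0, 0, 0, 0]]]'

```text
time_s: 24.35
tcp_pos: [604.3, 221.3, 137.2]
tcp_rot: [1.0, 0.0, 0.0, -0.0]
wrist_force: [-13.6, -3.2, 21.2]
finger_gap: 0.708
```

>>> servo_tool --rows '[[[0, 0, 0, 0, 0, 0], [0, 0, 0, 0, 0, 0], [0, 0, 0, 0, 0, 0], [0, 0, 0, 0, 0, 0], [0, 0, 0, 0, 0, 0], [0, 0, 0, 0, 0, 0], [0, 0, 0, 0, 0, 0], [0, 0, 0, 0, 0, 0], [0, 0, 0, 0, 0, 0], [0, 0, 0, 0, 0, 0], [0, 0, 0, 0, 0, 0], [0, 0, 0, 0, 0, 0]]]'

```text
time_s: 25.55
tcp_pos: [604.3, 221.3, 137.3]
tcp_rot: [1.0, 0.0, 0.0, -0.0]
wrist_force: [-12.9, -3.0, 21.4]
finger_gap: 0.708
```

```bash
python3 - <<'E'
from meas import *
snap('side','s12');s=sense();print(s['tcp_pos'],s['wrist_force'],s['moment'])
cv2.imwrite('pics/x12.png',cv2.resize(cv2.imread('pics/s12.png')[240:440,150:350],(400,400),interpolation=2))
E
```

```text
[604.32262655 221.29899205 137.22996666] [-12.44828347  -3.48147461  21.7063926 ] [-0.51417004  2.39105039  0.03491428]
```

View pics/x12.png

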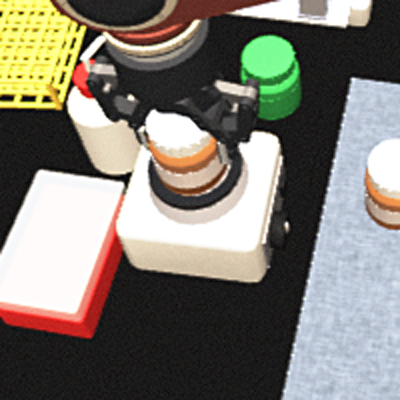

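>>> servo_tool --rows '[[[0, 0, 0, 0, 0, 0], [0, 0, 0, 0, 0, 0], [0, 0, 0, 0, 0, 0], [0, 0, 0, 0, 0, 0], [0, 0, 0, 0, 0, 0], [0, 0, 0, 0, 0, 0], [0, 0, 0, 0, 0, 0], [0, 0, 0, 0, 0, 0], [0, 0, 0, 0, 0, 0], [0, 0, 0, 0, 0, 0], [0, 0, 0, 0, 0, 0], [0, 0, 0, 0, 0, 0]]]'

```text
time_s: 26.8
tcp_pos: [604.3, 221.3, 137.2]
tcp_rot: [1.0, 0.0, 0.0, -0.0]
wrist_force: [-12.0, -3.9, 21.2]
finger_gap: 0.712
```

>>> servo_tool --rows '[[[0, 0, 0, 0, 0, 0], [0, 0, 0, 0, 0, 0], [0, 0, 0, 0, 0, 0], [0, 0, 0, 0, 0, 0], [0, 0, 0, 0, 0, 0], [0, 0, 0, 0, 0, 0]]]'

```text
time_s: 27.4
tcp_pos: [604.3, 221.3, 137.2]
tcp_rot: [1.0, 0.0, 0.0, -0.0]
wrist_force: [-11.9, -2.9, 22.8]
finger_gap: 0.71
```

>>> servo_tool --rows '[[[0, 0, -0.01, 0, 0, 0], [0, 0, -0.02, 0, 0, 0], [0, 0, -0.03, 0, 0, 0], [0, 0, -0.03, 0, 0, 0], [-0.005, 0.01, -0.01, 0, 0, 0], [-0.01, 0.025, 0, 0, 0, 0], [-0.01, 0.035, 0, 0, 0, 0], [-0.01, 0.04, 0, 0, 0, 0], [-0.005, 0.04, 0, 0, 0, 0], [-0.005, 0.04, 0, 0, 0, 0], [-0.005, 0.04, 0, 0, 0, 0], [0, 0.04, 0, 0, 0, 0]]]'

```text
time_s: 28.6
tcp_pos: [552.3, -50.8, 229.8]
tcp_rot: [1.0, -0.0, -0.001, -0.0]
wrist_force: [0.9, -0.3, -2.7]
finger_gap: 0.711
```

>>> servo_tool --rows '[[[0, 0.04, 0, 0, 0, 0], [0, 0.04, 0, 0, 0, 0], [0.01, 0.03, 0, 0, 0, 0], [0.015, 0.025, 0, 0, 0, 0], [0.015, 0.015, 0, 0, 0, 0], [0.01, 0.005, 0, 0, 0, 0], [0.005, 0, 0, 0, 0, 0], [0, 0, 0, 0, 0, 0], [0, 0, 0, 0, 0, 0], [0, 0, 0, 0, 0, 0]]]'

```text
time_s: 29.6
tcp_pos: [608.6, -203.1, 231.4]
tcp_rot: [1.0, 0.001, -0.0, -0.0]
wrist_force: [0.4, 0.1, -2.1]
finger_gap: 0.708
```

```bash
python3 - <<'E'
from meas import *
c=snap('scene','c13');snap('side','s13');s=sense();print(s['tcp_pos'],s['wrist_force'],s['finger_gap'])
a=cv2.imread('pics/s13.png')[20:260,170:490];b=cv2.imread('pics/c13.png')[130:370,80:400]
cv2.imwrite('pics/x13.png',cv2.resize(np.hstack([a,b]),(800,300)))
E
```

```text
[ 608.72318765 -203.33754745  231.49757061] [ 0.30358614 -1.01460277 -1.86435392] 0.7076107246839601
```

View pics/x13.png

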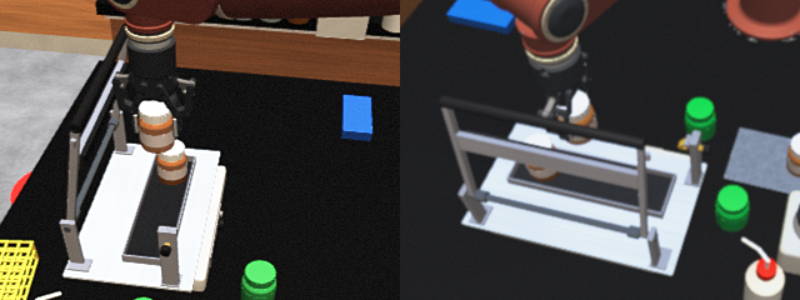

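Jar 2 is over the tray's middle, with jar 1 beyond it.

>>> servo_tool --rows '[[[0, 0, 0.015, 0, 0, 0], [0, 0, 0.03, 0, 0, 0], [0, 0, 0.035, 0, 0, 0], [0, 0, 0.03, 0, 0, 0], [0, 0, 0.02, 0, 0, 0], [0, 0, 0.012, 0, 0, 0], [0, 0, 0.008, 0, 0, 0], [0, 0, 0.003, 0, 0, 0], [0, 0, 0, 0, 0, 0], [0, 0, 0, 0, 0, 0], [0, 0, 0, 0, 0, 0]]]'

```text
time_s: 30.8
tcp_pos: [609.7, -204.3, 79.7]
tcp_rot: [1.0, 0.0, 0.001, 0.0]
wrist_force: [0.5, 0.4, -2.5]
finger_gap: 0.706
```

>>> servo_tool --rows '[[[0, 0, 0.001, 0, 0, 0], [0, 0, 0.001, 0, 0, 0], [0, 0, 0.001, 0, 0, 0], [0, 0, 0, 0, 0, 0]]]'

```text
time_s: 31.2
tcp_pos: [609.0, -204.0, 75.4]
tcp_rot: [1.0, 0.0, 0.0, 0.0]
wrist_force: [0.3, -0.1, -0.6]
finger_gap: 0.71
```

Nearly touching; lower 1 mm more, release, lift.

>>> servo_tool --rows '[[[0, 0, 0.001, 0, 0, 0], [0, 0, 0, 0, 0, 0]]]'

```text
time_s: 31.4
tcp_pos: [609.1, -204.0, 75.4]
tcp_rot: [1.0, 0.0, -0.0, 0.0]
wrist_force: [-3.7, 1.1, 5.8]
finger_gap: 0.709
```

>>> servo_tool --rows '[[[0, 0, 0, 0, 0, 0], [0, 0, 0, 0, 0, 0], [0, 0, 0, 0, 0, 0], [0, 0, 0, 0, 0, 0], [0, 0, -0.01, 0, 0, 0], [0, 0, -0.03, 0, 0, 0], [0, 0, -0.04, 0, 0, 0], [0, 0, -0.04, 0, 0, 0], [-0.01, 0, -0.03, 0, 0, 0], [-0.04, -0.03, 0, 0, 0, 0], [-0.04, -0.04, 0, 0, 0, 0], [-0.03, -0.04, 0, 0, 0, 0]]]' --jaw 0

```text
time_s: 32.6
tcp_pos: [492.3, -98.1, 225.3]
tcp_rot: [1.0, -0.001, 0.001, 0.0]
wrist_force: [-0.1, 1.0, 0.7]
finger_gap: 1.004
```

```bash
python3 - <<'E'
from meas import *
for n in ('scene','side'):
    c=snap(n,n+'14'); print(n)
    for o in caps(c): print(*o)
    W=cloud(c);p=c['pixels'].astype(int); m=((p.min(-1)>170)&(W[...,2]>125)&(W[...,2]<145)&(W[...,1]<0)).astype(np.uint8)
    k,l,st,ce=cv2.connectedComponentsWithStats(m)
    for i in range(1,k):
        if st[i,4]>40: print('traycap',ce[i].round(),st[i,4],W[l==i].mean(0).round(1),np.ptp(W[l==i],axis=0).round())
s=sense();print(s['tcp_pos'],s['wrist_force'],s['finger_gap'])
E
```

```text
scene
[600. 232.] 2237 [259.4 616.   74.4] [258.7 627.8 103.2] 75.6
[404. 246.] 351 [433.7 167.5  77.4] [433.6 166.9  27.8] 78.6
[413. 319.] 1544 [624.9 225.   94.1] [606.5 223.7  79.8] 95.1
[291. 336.] 65 [725.1 -19.5  61.5] [725.9 -19.6  20.7] 62.4
[370. 358.] 177 [739.4 156.7  97.5] [727.  157.6  31.3] 98.7
[434. 374.] 2360 [724.6 290.7  66.6] [724.6 288.7  73. ] 67.8
traycap [ 7. 57.] 141 [  106.1 -1176.3   133.7] [59. 32. 20.]
traycap [192. 242.] 150 [ 600.5 -298.5  133.8] [24. 51.  9.]
traycap [232. 251.] 147 [ 597.9 -199.5  133.9] [25. 50. 11.]
side
[319. 173.] 114 [ 567.3 -239.2   75. ] [ 568.8 -247.5  112.6] 75.4
[276. 199.] 78 [ 650.4 -135.9   75.1] [ 648.2 -149.6  102.5] 76.2
[235. 232.] 93 [718.6 -22.9  61.4] [722.1 -26.1  22.9] 62.1
[204. 301.] 279 [712.2 173.3  97.6] [721.5 159.1  30.8] 98.1
[253. 341.] 2338 [592.8 241.2  94.7] [601.6 224.4  78.7] 95.6
[349. 323.] 643 [428.8 168.5  77.8] [428.8 166.9  27.7] 78.8
[177. 360.] 3047 [720.4 292.8  67. ] [721.2 289.   73.5] 68.0
traycap [300. 138.] 73 [ 625.2 -294.1  134.9] [21. 48. 10.]
traycap [298. 163.] 281 [ 607.9 -197.6  134.7] [54. 57. 11.]
[490.28837265 -95.01235509 223.85927186] [ 1.2082805  -0.13730638 -1.07275298] 0.9970739005695615
```

View pics/side14.png

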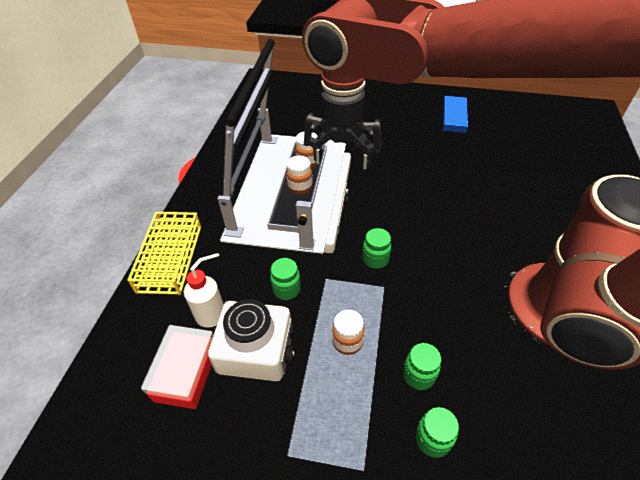

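Jars 1 and 2 stand in the tray at (305,145) and (299,173); jar 3 is at (348,331), unmoved.

>>> servo_tool --rows '[[[-0.01, -0.02, 0, 0, 0, 0], [-0.01, -0.03, 0, 0, 0, 0], [-0.01, -0.035, 0, 0, 0, 0], [-0.01, -0.035, 0, 0, 0, 0], [-0.01, -0.035, 0, 0, 0, 0], [-0.009, -0.035, 0, 0, 0, 0], [0, -0.03, 0.02, 0, 0, 0], [0, -0.025, 0.03, 0, 0, 0], [0, -0.016, 0.03, 0, 0, 0], [0, 0, 0, 0, 0, 0], [0, 0, 0, 0, 0, 0], [0, 0, 0, 0, 0, 0]]]'

```text
time_s: 33.9
tcp_pos: [436.1, 162.0, 146.6]
tcp_rot: [1.0, -0.0, 0.002, -0.0]
wrist_force: [-0.0, -0.1, 0.2]
finger_gap: 1.002
```

```bash
python3 - <<'E'
from meas import *
c=snap('wrist','w15')
for o in caps(c): print(*o)
print(sense()['tcp_pos'],sense()['qvel'].round(3))
E
```

```text
[507. 143.] 733 [537.3 220.9  73.8] [537.5 218.1  44.5] 74.4
[314. 240.] 6323 [430.  166.3  78.8] [430.  165.   27.6] 79.4
[436.2244283  161.90337473 146.73557254] [-0.001 -0.003  0.004  0.002 -0.003  0.003]
```

View pics/w15.png

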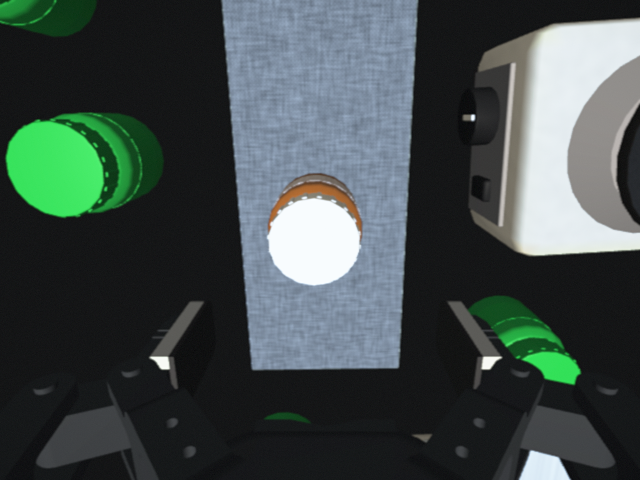

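Jar 3's white cap is at (314,240), with green jars only off the mat at (60,170) and (525,340).

>>> servo_tool --rows '[[[-0.006, -0.0045, 0, 0, 0, 0], [0, 0, 0.02, 0, 0, 0], [0, 0, 0.03, 0, 0, 0], [0, 0, 0.03, 0, 0, 0], [0, 0, 0.025, 0, 0, 0], [0, 0, 0.015, 0, 0, 0], [0, 0, 0.008, 0, 0, 0], [0, 0, 0, 0, 0, 0], [0, 0, 0, 0, 0, 0]]]'

```text
time_s: 34.85
tcp_pos: [429.5, 167.1, 17.5]
tcp_rot: [1.0, -0.0, 0.001, -0.0]
wrist_force: [0.0, -0.2, 0.6]
finger_gap: 1.002
```

>>> servo_tool --rows '[[[0, 0, 0, 0, 0, 0], [0, 0, 0, 0, 0, 0], [0, 0, 0, 0, 0, 0], [0, 0, 0, 0, 0, 0], [0, 0, 0, 0, 0, 0], [0, 0, 0, 0, 0, 0], [0, 0, 0, 0, 0, 0]]]' --jaw 1 --grip_force 80

```text
time_s: 35.55
tcp_pos: [430.1, 167.3, 18.0]
tcp_rot: [1.0, 0.0, 0.001, -0.0]
wrist_force: [0.3, 0.0, 5.9]
finger_gap: 0.704
```

>>> servo_tool --rows '[[[0, 0, -0.01, 0, 0, 0], [0, 0, -0.02, 0, 0, 0], [0, 0, -0.03, 0, 0, 0], [0, 0, -0.035, 0, 0, 0], [0, 0, -0.035, 0, 0, 0], [0, 0, -0.03, 0, 0, 0], [0, 0, -0.02, 0, 0, 0], [0, 0, 0, 0, 0, 0], [0, 0, 0, 0, 0, 0], [0, 0, 0, 0, 0, 0]]]'

```text
time_s: 36.55
tcp_pos: [427.2, 166.6, 193.9]
tcp_rot: [1.0, 0.0, -0.002, 0.0]
wrist_force: [-0.6, 1.1, -2.8]
finger_gap: 0.709
```

```bash
python3 - <<'E'
from meas import *
c=snap('wrist','w16');snap('side','s16');s=sense();print(s['tcp_pos'],s['wrist_force'],s['finger_gap'])
cv2.imwrite('pics/x16.png',np.hstack([cv2.resize(cv2.imread('pics/'+f+'.png'),(400,300)) for f in ('w16','s16')]))
E
```

```text
[427.37474833 166.66598708 194.09017893] [-0.6019885   0.23584698 -2.79536863] 0.7084533284781122
```

View pics/x16.png

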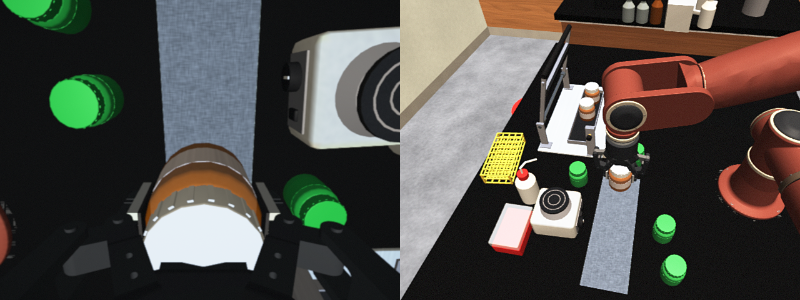

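Jar 3 is held upright in the gripper (wrist half, (203,195)); jars 1 and 2 are in the tray in the side half.

>>> servo_tool --rows '[[[0.01, -0.004, 0, 0, 0, 0], [0.02, -0.007, 0, 0, 0, 0], [0.03, -0.01, 0, 0, 0, 0], [0.03, -0.01, 0, 0, 0, 0], [0.03, -0.01, 0, 0, 0, 0], [0.025, -0.008, 0, 0, 0, 0], [0.02, -0.006, 0, 0, 0, 0], [0.009, -0.003, 0, 0, 0, 0], [0, 0, 0.015, 0, 0, 0], [0, 0, 0.015, 0, 0, 0], [0, 0, 0.01, 0, 0, 0], [0, 0, 0, 0, 0, 0]]]'

```text
time_s: 37.85
tcp_pos: [599.9, 224.3, 152.5]
tcp_rot: [1.0, 0.0, -0.003, 0.001]
wrist_force: [-1.3, -0.8, -3.0]
finger_gap: 0.711
```

```bash
python3 - <<'E'
from meas import *
c=snap('scene','c17');c=snap('side','s17');s=sense();print(s['tcp_pos'],s['wrist_force'],s['finger_gap'])
a=cv2.imread('pics/s17.png')[200:440,150:470];b=cv2.imread('pics/c17.png')[200:440,250:570]
cv2.imwrite('pics/x17.png',cv2.resize(np.hstack([a,b]),(800,300)))
E
```

```text
[601.75081616 224.73609723 155.66205153] [ 0.27364988  0.24752288 -2.46173346] 0.7077218475700064
```

View pics/x17.png

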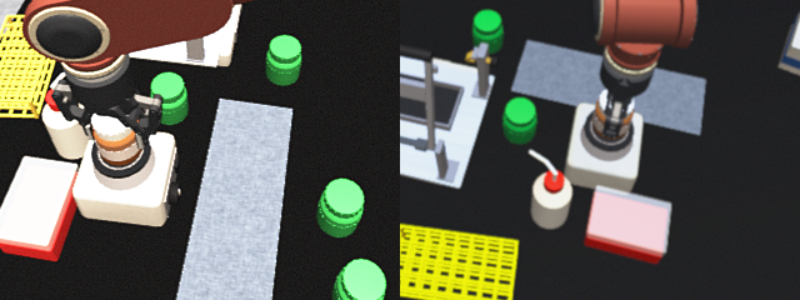

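Jar 3 is over the platform in both views.

>>> servo_tool --rows '[[[0, 0, 0.006, 0, 0, 0], [0, 0, 0.004, 0, 0, 0], [0, 0, 0.003, 0, 0, 0], [0, 0, 0.003, 0, 0, 0], [0, 0, 0.002, 0, 0, 0], [0, 0, 0.002, 0, 0, 0], [0, 0, 0.001, 0, 0, 0], [0, 0, 0, 0, 0, 0]]]'

```text
time_s: 38.75
tcp_pos: [602.7, 225.0, 137.3]
tcp_rot: [1.0, 0.0, 0.0, 0.0]
wrist_force: [-4.4, -2.0, 8.9]
finger_gap: 0.712
```

>>> servo_tool --rows '[[[0, 0, 0.002, 0, 0, 0], [0, 0, 0.002, 0, 0, 0], [0, 0, 0, 0, 0, 0], [0, 0, 0, 0, 0, 0]]]'

```text
time_s: 39.15
tcp_pos: [603.0, 225.1, 136.9]
tcp_rot: [1.0, 0.0, 0.0, 0.0]
wrist_force: [-12.2, -3.4, 21.4]
finger_gap: 0.707
```

>>> servo_tool --rows '[[[0, 0, 0, 0, 0, 0], [0, 0, 0, 0, 0, 0], [0, 0, 0, 0, 0, 0], [0, 0, 0, 0, 0, 0], [0, 0, 0, 0, 0, 0], [0, 0, 0, 0, 0, 0], [0, 0, 0, 0, 0, 0], [0, 0, 0, 0, 0, 0], [0, 0, 0, 0, 0, 0], [0, 0, 0, 0, 0, 0], [0, 0, 0, 0, 0, 0], [0, 0, 0, 0, 0, 0]]]'

```text
time_s: 40.35
tcp_pos: [603.0, 225.1, 136.9]
tcp_rot: [1.0, 0.0, 0.0, 0.0]
wrist_force: [-12.7, -3.0, 20.2]
finger_gap: 0.709
```

>>> servo_tool --rows '[[[0, 0, 0, 0, 0, 0], [0, 0, 0, 0, 0, 0], [0, 0, 0, 0, 0, 0], [0, 0, 0, 0, 0, 0], [0, 0, 0, 0, 0, 0], [0, 0, 0, 0, 0, 0], [0, 0, 0, 0, 0, 0], [0, 0, 0, 0, 0, 0], [0, 0, 0, 0, 0, 0], [0, 0, 0, 0, 0, 0], [0, 0, 0, 0, 0, 0], [0, 0, 0, 0, 0, 0]]]'

```text
time_s: 41.55
tcp_pos: [603.0, 225.1, 136.9]
tcp_rot: [1.0, 0.0, 0.0, 0.0]
wrist_force: [-12.3, -3.0, 20.5]
finger_gap: 0.705
```

>>> servo_tool --rows '[[[0, 0, 0, 0, 0, 0], [0, 0, 0, 0, 0, 0], [0, 0, 0, 0, 0, 0], [0, 0, 0, 0, 0, 0], [0, 0, 0, 0, 0, 0], [0, 0, 0, 0, 0, 0], [0, 0, 0, 0, 0, 0]]]'

```text
time_s: 42.25
tcp_pos: [603.0, 225.1, 136.9]
tcp_rot: [1.0, 0.0, 0.0, 0.0]
wrist_force: [-12.4, -3.7, 20.0]
finger_gap: 0.71
```

>>> servo_tool --rows '[[[0, 0, -0.01, 0, 0, 0], [0, 0, -0.02, 0, 0, 0], [0, 0, -0.03, 0, 0, 0], [0, 0, -0.03, 0, 0, 0], [0, 0.01, -0.01, 0, 0, 0], [0, 0.025, 0, 0, 0, 0], [0, 0.035, 0, 0, 0, 0], [0, 0.04, 0, 0, 0, 0], [0, 0.04, 0, 0, 0, 0], [0, 0.04, 0, 0, 0, 0], [0, 0.04, 0, 0, 0, 0], [0, 0.03, 0, 0, 0, 0]]]'

```text
time_s: 43.45
tcp_pos: [601.7, -37.9, 229.5]
tcp_rot: [1.0, -0.001, -0.001, 0.0]
wrist_force: [1.4, 0.6, -3.5]
finger_gap: 0.71
```

```bash
python3 - <<'E'
from meas import *
for n in ('scene','side'):
    c=dict(np.load(f'pics/{n}14.npz')); W=cloud(c)
    m=(W[...,0]>490)&(W[...,0]<580)&(W[...,1]>-100)&(W[...,1]<0)&(W[...,2]>78)
    q=W[m]; print(n,len(q),np.percentile(q,[1,50,99],axis=0).round())
    q=q[q[:,2]>130]; print(len(q), len(q) and np.percentile(q,[1,50,99],axis=0).round())
print(sense()['tcp_pos'])
cv2.imwrite('pics/x18.png',cv2.resize(cv2.imread('pics/side8.png')[170:270,220:370],(600,400),interpolation=2))
E
```

```text
scene 4236 [[492. -99.  98.]
 [528. -69. 466.]
 [569.  -7. 547.]]
4123 [[492. -99. 148.]
 [528. -70. 468.]
 [569.  -7. 547.]]
side 4073 [[490. -96.  88.]
 [516. -48. 423.]
 [563.  -6. 546.]]
3839 [[490. -96. 141.]
 [514. -51. 435.]
 [561.  -6. 546.]]
[601.67775202 -37.94422838 229.513176  ]
```

View pics/x18.png

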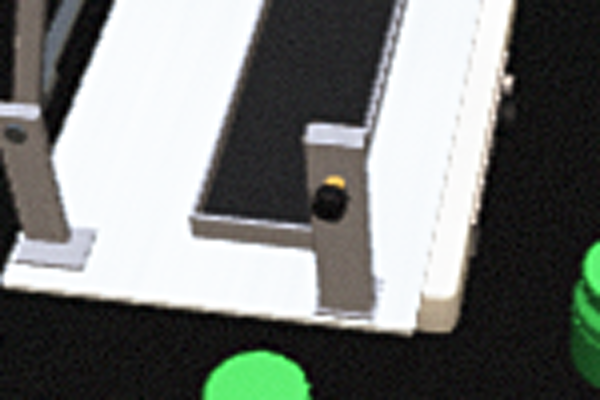

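```bash
python3 - <<'E'
from meas import *
c=dict(np.load('pics/side0.npz')); W=cloud(c)
for n in ('scene0','side0'):
    c=dict(np.load(f'pics/{n}.npz')); W=cloud(c)
    m=(W[...,0]>490)&(W[...,0]<585)&(W[...,1]>-80)&(W[...,1]<-5)&(W[...,2]>85)&(W[...,2]<260)
    q=W[m]; print(n,len(q),np.percentile(q,[1,50,99],axis=0).round())
    q=q[q[:,2]>140]; print(len(q), len(q) and np.percentile(q,[1,50,99],axis=0).round())
E
```

```text
scene0 390 [[540. -41.  86.]
 [563. -13. 164.]
 [571.  -6. 193.]]
267 [[540. -42. 142.]
 [561. -15. 178.]
 [571.  -6. 194.]]
side0 517 [[535. -20.  86.]
 [547.  -8. 148.]
 [564.  -5. 193.]]
278 [[535. -21. 142.]
 [547.  -8. 179.]
 [565.  -5. 194.]]
```

The post beside the tray tops out at z=194 at y -42 to -5. The jar goes in at y=-106, clear of it.

>>> servo_tool --rows '[[[0.001, 0.025, 0, 0, 0, 0], [0.001, 0.025, 0, 0, 0, 0], [0.001, 0.015, 0, 0, 0, 0], [0, 0.005, 0, 0, 0, 0], [0, 0, 0, 0, 0, 0], [0, 0, 0, 0, 0, 0], [0, 0, 0, 0, 0, 0], [0, 0, 0, 0, 0, 0]]]'

```text
time_s: 44.25
tcp_pos: [605.7, -104.2, 231.4]
tcp_rot: [1.0, 0.001, 0.0, -0.0]
wrist_force: [0.5, -0.1, -3.0]
finger_gap: 0.705
```

```bash
python3 - <<'E'
from meas import *
c=snap('scene','c19');snap('side','s19');s=sense();print(s['tcp_pos'],s['wrist_force'],s['finger_gap'])
a=cv2.imread('pics/s19.png')[20:260,170:490];b=cv2.imread('pics/c19.png')[130:370,80:400]
cv2.imwrite('pics/x19.png',cv2.resize(np.hstack([a,b]),(800,300)))
E
```

```text
[ 605.6625048  -104.43688098  231.41667813] [-0.16080759  0.81151464 -3.61965485] 0.7088090019909661
```

View pics/x19.png

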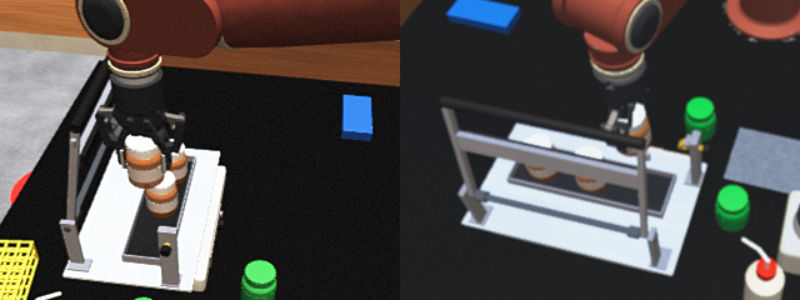

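Jar 3 is above the free near end, with jars 1 and 2 beyond it.

>>> servo_tool --rows '[[[0, 0.001, 0.015, 0, 0, 0], [0, 0, 0.03, 0, 0, 0], [0, 0, 0.035, 0, 0, 0], [0, 0, 0.03, 0, 0, 0], [0, 0, 0.02, 0, 0, 0], [0, 0, 0.012, 0, 0, 0], [0, 0, 0.008, 0, 0, 0], [0, 0, 0.003, 0, 0, 0], [0, 0, 0, 0, 0, 0], [0, 0, 0, 0, 0, 0], [0, 0, 0, 0, 0, 0]]]'

```text
time_s: 45.45
tcp_pos: [606.4, -106.3, 79.7]
tcp_rot: [1.0, 0.0, 0.001, 0.0]
wrist_force: [0.5, 0.5, -3.6]
finger_gap: 0.708
```

>>> servo_tool --rows '[[[0, 0, 0.001, 0, 0, 0], [0, 0, 0.001, 0, 0, 0], [0, 0, 0.001, 0, 0, 0], [0, 0, 0.001, 0, 0, 0], [0, 0, 0, 0, 0, 0]]]'

```text
time_s: 45.95
tcp_pos: [605.7, -106.1, 75.1]
tcp_rot: [1.0, 0.0, -0.0, 0.0]
wrist_force: [-3.0, 0.3, 3.3]
finger_gap: 0.712
```

>>> servo_tool --rows '[[[0, 0, 0, 0, 0, 0], [0, 0, 0, 0, 0, 0], [0, 0, 0, 0, 0, 0], [0, 0, 0, 0, 0, 0], [0, 0, -0.01, 0, 0, 0], [0, 0, -0.03, 0, 0, 0], [0, 0, -0.04, 0, 0, 0], [0, 0, -0.04, 0, 0, 0], [-0.01, 0, -0.03, 0, 0, 0], [-0.04, 0, -0.04, 0, 0, 0], [-0.04, 0, -0.04, 0, 0, 0], [-0.04, 0, -0.04, 0, 0, 0]]]' --jaw 0

```text
time_s: 47.15
tcp_pos: [488.1, -105.9, 332.5]
tcp_rot: [1.0, 0.0, 0.0, 0.0]
wrist_force: [1.3, -0.9, -0.1]
finger_gap: 1.001
```

>>> servo_tool --rows '[[[-0.04, 0, -0.04, 0, 0, 0], [-0.04, 0, -0.04, 0, 0, 0], [0, 0, -0.04, 0, 0, 0], [0, 0, -0.03, 0, 0, 0], [0, 0, 0, 0, 0, 0], [0, 0, 0, 0, 0, 0], [0, 0, 0, 0, 0, 0]]]'

```text
time_s: 47.85
tcp_pos: [418.6, -106.0, 469.8]
tcp_rot: [1.0, 0.0, -0.001, -0.0]
wrist_force: [0.7, 0.2, -0.2]
finger_gap: 0.998
```

```bash
python3 - <<'E'
from meas import *
for n in ('scene','side'):
    c=snap(n,n+'20'); print(n)
    W=cloud(c);p=c['pixels'].astype(int); m=((p.min(-1)>170)&(W[...,2]>125)&(W[...,2]<145)&(W[...,1]<0)).astype(np.uint8)
    k,l,st,ce=cv2.connectedComponentsWithStats(m)
    for i in range(1,k):
        if st[i,4]>40: print('traycap',ce[i].round(),st[i,4],W[l==i].mean(0).round(1),np.ptp(W[l==i],axis=0).round())
s=sense();print(s['tcp_pos'],s['wrist_force'],s['finger_gap'])
E
```

```text
scene
traycap [ 7. 57.] 134 [  107.5 -1176.3   133.8] [58. 34. 20.]
traycap [192. 242.] 150 [ 600.6 -298.5  133.9] [25. 52. 10.]
traycap [232. 251.] 145 [ 598.  -199.4  134.3] [23. 49. 12.]
traycap [266. 259.] 59 [ 596.6 -118.8  133.7] [26. 25.  6.]
traycap [279. 265.] 54 [603.  -85.7 134.1] [32. 17.  9.]
side
traycap [495.   8.] 133 [   99.1 -1177.8   134.2] [67. 48. 20.]
traycap [307. 138.] 232 [ 609.1 -296.9  134.8] [54. 53. 12.]
traycap [298. 163.] 279 [ 607.8 -197.3  135. ] [54. 54.  8.]
traycap [290. 190.] 335 [ 604.1 -104.1  134.8] [54. 57. 12.]
[ 418.61256593 -105.9521744   469.3241897 ] [-0.19635305 -0.76020692  0.6951911 ] 1.0016453103692102
```

View pics/side20.png

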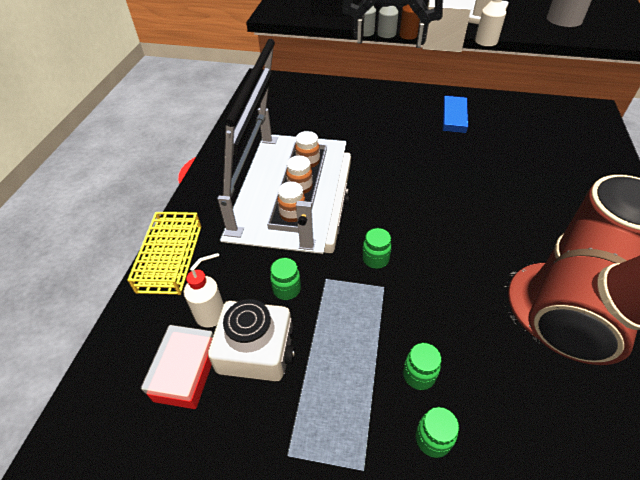

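View pics/scene20.png

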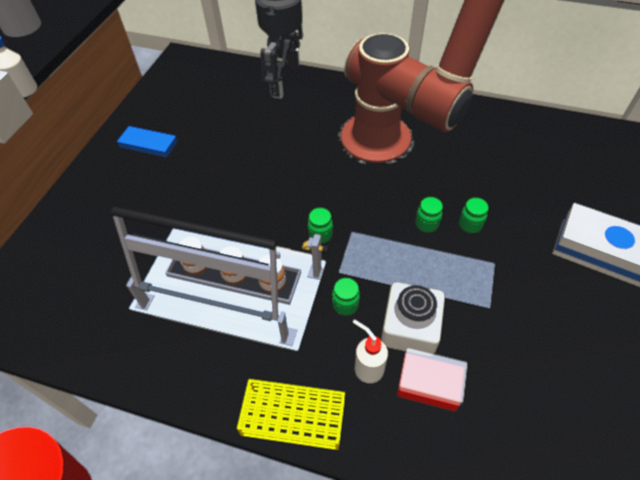

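The side view shows all three jars upright in the tray at (307,147), (299,172) and (291,200); the mat is empty, and bottle, box and green jars are unmoved. Next: the handle, scene (195,225).

>>> servo_tool --rows '[[[0, 0, 0, 0, 0, -0.032], [0.02, 0.005, 0, 0, 0, 0], [0.03, 0.007, 0, 0, 0, 0], [0.035, 0.007, 0, 0, 0, 0], [0.035, 0.007, 0, 0, 0, 0], [0.035, 0.007, 0, 0, 0, 0], [0.035, 0.007, 0, 0, 0, 0], [0.035, 0.006, 0, 0, 0, 0], [0.03, 0.006, 0, 0, 0, 0], [0.0155, 0, 0, 0, 0, 0], [0, 0, 0, 0, 0, 0], [0, 0, 0, 0, 0, 0]]]'

```text
time_s: 49.15
tcp_pos: [690.6, -149.3, 469.5]
tcp_rot: [1.0, 0.016, -0.001, -0.0]
wrist_force: [-0.0, -0.5, 0.4]
finger_gap: 0.998
```

>>> servo_tool --rows '[[[0, 0, 0.02, 0, 0, 0], [0, 0, 0.02, 0, 0, 0], [0, 0, 0.02, 0, 0, 0], [0, 0, 0, 0, 0, 0], [0, 0, 0, 0, 0, 0], [0, 0, 0, 0, 0, 0], [0, 0, 0, 0, 0, 0]]]'

```text
time_s: 49.85
tcp_pos: [691.0, -149.5, 413.3]
tcp_rot: [1.0, 0.016, 0.001, 0.001]
wrist_force: [-0.2, -0.1, 0.6]
finger_gap: 0.998
```

```bash
python3 - <<'E'
from meas import *
c=snap('scene','c21');snap('side','s21');c=snap('wrist','w21');s=sense();print(s['tcp_pos'],s['tcp_rot'],s['wrist_force'],s['finger_gap'])
W=cloud(c);p=c['pixels'].astype(int)
h=W[(p.max(-1)<90)&(W[...,2]>335)&(W[...,2]<362)&(W[...,1]>-340)&(W[...,1]<-60)]
print(len(h)); f=np.polyfit(h[:,1],h[:,0],1); print('handle',f,np.polyval(f,-150),np.percentile(h,[1,50,99],axis=0))
cv2.imwrite('pics/x21.png',np.hstack([cv2.resize(cv2.imread('pics/'+f+'.png'),(400,300)) for f in ('w21','s21')]))
E
```

```text
[ 690.99618396 -149.44525873  412.13114945] [9.99870881e-01 1.60516637e-02 7.07976167e-04 2.53486908e-04] [-0.02820655 -0.50924068 -0.4245981 ] 0.9977715980661497
9595
handle [-3.16989662e-02  6.85636433e+02] 690.3912784082935 [[ 680.71032423 -267.41740157  348.59743371]
 [ 690.39624393 -143.21065131  353.27267552]
 [ 700.64850479  -61.39503263  355.4546532 ]]
```

View pics/x21.png

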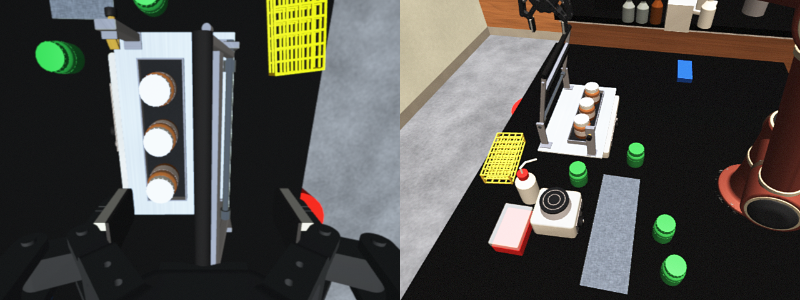

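The handle bar runs at (205,150) in the wrist half, centred between the fingers; measured x=690.4, top z≈354, as expected.

>>> servo_tool --rows '[[[0, 0, 0.02, 0, 0, 0], [0, 0, 0.025, 0, 0, 0], [0, 0, 0.02, 0, 0, 0], [0, 0, 0.012, 0, 0, 0], [0, 0, 0.007, 0, 0, 0], [0, 0, 0, 0, 0, 0], [0, 0, 0, 0, 0, 0], [0, 0, 0, 0, 0, 0]]]'

```text
time_s: 50.8
tcp_pos: [691.3, -149.6, 328.9]
tcp_rot: [1.0, 0.016, 0.001, 0.0]
wrist_force: [-1.0, -0.8, 0.3]
finger_gap: 0.999
```

>>> servo_tool --rows '[[[0, 0, 0, 0, 0, 0], [0, 0, 0, 0, 0, 0], [0, 0, 0, 0, 0, 0], [0, 0, 0, 0, 0, 0], [0, 0, 0, 0, 0, 0], [0, 0, 0, 0, 0, 0], [0, 0, 0, 0, 0, 0], [0, 0, 0, 0, 0, 0], [0, 0, 0, 0, 0, 0]]]' --jaw 1 --grip_force 70

```text
time_s: 51.7
tcp_pos: [690.4, -149.4, 327.3]
tcp_rot: [1.0, 0.016, -0.0, 0.0]
wrist_force: [-5.5, 0.4, 3.0]
finger_gap: 0.184
```

```bash
python3 - <<'E'
from meas import *
s=sense();print(s['tcp_pos'],s['wrist_force'],s['finger_gap'])
snap('side','s22');snap('wrist','w22')
cv2.imwrite('pics/x22.png',np.hstack([cv2.resize(cv2.imread('pics/'+f+'.png'),(400,300)) for f in ('w22','s22')]))
th=np.linspace(1.35,0,28); x=-200*np.cos(th); z=200*np.sin(th)
cx=np.round(x-x[0]); cz=np.round(z[0]-z)
print([[a/1000,b/1000] for a,b in zip(-(-np.diff(-cx)) if 0 else np.diff(cx),np.diff(cz))])
E
```

```text
[ 690.43597135 -149.40335838  327.34213766] [-5.46722386  0.37356906  3.00992278] 0.18370575527858166
[[np.float64(-0.01), np.float64(0.002)], [np.float64(-0.009), np.float64(0.003)], [np.float64(-0.01), np.float64(0.004)], [np.float64(-0.009), np.float64(0.004)], [np.float64(-0.009), np.float64(0.004)], [np.float64(-0.009), np.float64(0.005)], [np.float64(-0.008), np.float64(0.005)], [np.float64(-0.009), np.float64(0.005)], [np.float64(-0.008), np.float64(0.006)], [np.float64(-0.007), np.float64(0.007)], [np.float64(-0.008), np.float64(0.007)], [np.float64(-0.007), np.float64(0.007)], [np.float64(-0.006), np.float64(0.007)], [np.float64(-0.006), np.float64(0.008)], [np.float64(-0.006), np.float64(0.008)], [np.float64(-0.006), np.float64(0.009)], [np.float64(-0.005), np.float64(0.008)], [np.float64(-0.004), np.float64(0.009)], [np.float64(-0.004), np.float64(0.009)], [np.float64(-0.004), np.float64(0.01)], [np.float64(-0.003), np.float64(0.009)], [np.float64(-0.003), np.float64(0.01)], [np.float64(-0.002), np.float64(0.009)], [np.float64(-0.002), np.float64(0.01)], [np.float64(-0.001), np.float64(0.01)], [np.float64(-0.001), np.float64(0.01)], [np.float64(0.0), np.float64(0.01)]]
```

View pics/x22.png

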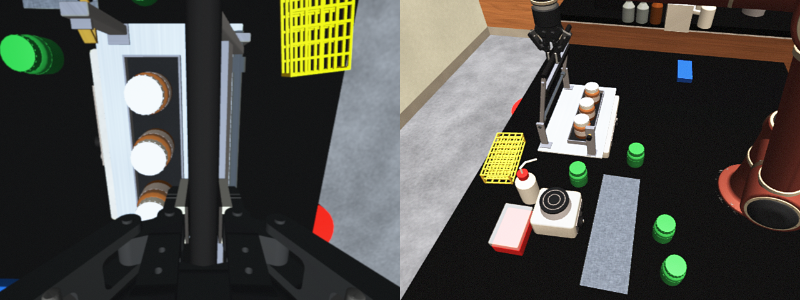

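The fingers hold the bar (gap 0.18, about 16 mm). Next I'll swing the frame down along its arc.

>>> servo_tool --rows '[[[-0.01, 0, 0.002, 0, 0, 0], [-0.009, 0, 0.003, 0, 0, 0], [-0.01, 0, 0.004, 0, 0, 0], [-0.009, 0, 0.004, 0, 0, 0], [-0.009, 0, 0.004, 0, 0, 0], [-0.009, 0, 0.005, 0, 0, 0], [0, 0, 0, 0, 0, 0], [0, 0, 0, 0, 0, 0]]]'

```text
time_s: 52.6
tcp_pos: [635.7, -151.2, 307.2]
tcp_rot: [1.0, 0.016, 0.003, 0.001]
wrist_force: [1.7, 0.2, 6.7]
finger_gap: 0.18
```

>>> servo_tool --rows '[[[-0.008, 0, 0.005, 0, 0, 0], [-0.009, 0, 0.005, 0, 0, 0], [-0.008, 0, 0.006, 0, 0, 0], [-0.007, 0, 0.007, 0, 0, 0], [-0.008, 0, 0.007, 0, 0, 0], [-0.007, 0, 0.007, 0, 0, 0], [-0.006, 0, 0.007, 0, 0, 0], [0, 0, 0, 0, 0, 0], [0, 0, 0, 0, 0, 0]]]'

```text
time_s: 53.5
tcp_pos: [582.0, -153.0, 261.1]
tcp_rot: [1.0, 0.016, 0.0, 0.0]
wrist_force: [4.2, -0.6, 2.9]
finger_gap: 0.182
```

```bash
python3 - <<'E'
from meas import *
s=sense();print(s['tcp_pos'],s['wrist_force'],s['finger_gap'])
snap('side','s23');snap('wrist','w23')
cv2.imwrite('pics/x23.png',np.hstack([cv2.resize(cv2.imread('pics/'+f+'.png'),(400,300)) for f in ('w23','s23')]))
E
```

```text
[ 581.97186614 -152.97785766  261.09401736] [ 4.16955531 -0.56640533  2.92700848] 0.1816862453612039
```

View pics/x23.png

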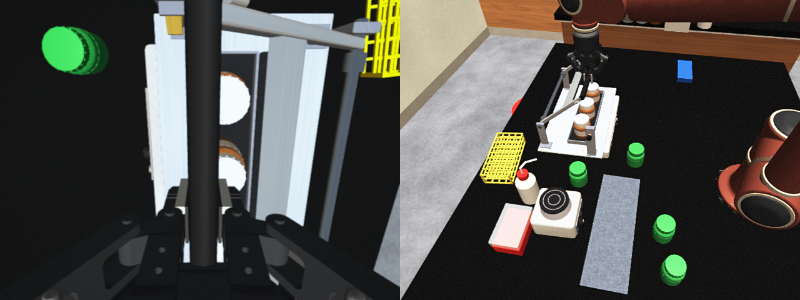

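The frame is half down and follows the gripper well, with small forces.

>>> servo_tool --rows '[[[-0.006, 0, 0.008, 0, 0, 0], [-0.006, 0, 0.008, 0, 0, 0], [-0.006, 0, 0.009, 0, 0, 0], [-0.005, 0, 0.008, 0, 0, 0], [-0.004, 0, 0.009, 0, 0, 0], [-0.004, 0, 0.009, 0, 0, 0], [-0.004, 0, 0.01, 0, 0, 0], [0, 0, 0, 0, 0, 0], [0, 0, 0, 0, 0, 0]]]'

```text
time_s: 54.5
tcp_pos: [547.5, -154.1, 200.6]
tcp_rot: [1.0, 0.016, 0.001, 0.0]
wrist_force: [4.9, -0.7, 3.8]
finger_gap: 0.184
```

>>> servo_tool --rows '[[[-0.003, 0, 0.009, 0, 0, 0], [-0.003, 0, 0.01, 0, 0, 0], [-0.002, 0, 0.009, 0, 0, 0], [-0.002, 0, 0.01, 0, 0, 0], [0, 0, 0, 0, 0, 0], [0, 0, 0, 0, 0, 0]]]'

```text
time_s: 55.1
tcp_pos: [537.3, -154.5, 163.1]
tcp_rot: [1.0, 0.016, 0.0, 0.0]
wrist_force: [2.1, 0.8, 7.1]
finger_gap: 0.182
```

```bash
python3 - <<'E'
from meas import *
s=sense();print(s['tcp_pos'],s['wrist_force'],s['finger_gap'])
snap('side','s24');snap('scene','c24')
a=cv2.imread('pics/s24.png')[50:275,180:480];b=cv2.imread('pics/c24.png')[130:355,100:400]
cv2.imwrite('pics/x24.png',cv2.resize(np.hstack([a,b]),(800,300)))
E
```

```text
[ 537.32906617 -154.47971099  163.08605562] [2.1343235  0.83565629 7.13664894] 0.18188153536533738
```

View pics/x24.png

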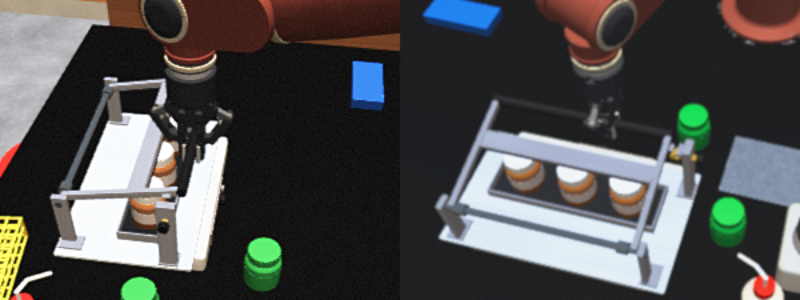

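The frame is nearly down and the rail is above the caps. I'll press the last 30 mm past the catch.

>>> servo_tool --rows '[[[-0.001, 0, 0.01, 0, 0, 0], [-0.001, 0, 0.01, 0, 0, 0], [0, 0, 0.007, 0, 0, 0], [0, 0, 0.003, 0, 0, 0], [0, 0, 0, 0, 0, 0], [0, 0, 0, 0, 0, 0]]]' --grip_force 100

```text
time_s: 55.8
tcp_pos: [534.1, -154.5, 132.0]
tcp_rot: [1.0, 0.016, -0.001, 0.0]
wrist_force: [-1.7, -0.9, 0.2]
finger_gap: 0.178
```

>>> servo_tool --rows '[[[0, 0, 0.002, 0, 0, 0], [0, 0, 0.002, 0, 0, 0], [0, 0, 0, 0, 0, 0], [0, 0, 0, 0, 0, 0]]]'

```text
time_s: 56.2
tcp_pos: [534.1, -154.5, 129.2]
tcp_rot: [1.0, 0.016, -0.001, -0.0]
wrist_force: [-7.9, 1.0, 10.4]
finger_gap: 0.183
```

>>> servo_tool --rows '[[[0, 0, 0.002, 0, 0, 0], [0, 0, 0.001, 0, 0, 0], [0, 0, 0, 0, 0, 0], [0, 0, 0, 0, 0, 0]]]'

```text
time_s: 56.6
tcp_pos: [534.1, -154.6, 126.4]
tcp_rot: [1.0, 0.016, -0.001, -0.0]
wrist_force: [-8.8, 1.1, 12.7]
finger_gap: 0.183
```

```bash
python3 - <<'E'
from meas import *
s=sense();print(s['tcp_pos'],s['wrist_force'],s['finger_gap'])
for n in ('side','scene'):
    c=snap(n,n+'25');W=cloud(c);p=c['pixels'].astype(int)
    q=W[(p.max(-1)<80)&(W[...,2]>120)&(W[...,2]<180)&(W[...,0]>510)&(W[...,0]<560)&(((W[...,1]>-110)&(W[...,1]<-55))|((W[...,1]<-220)&(W[...,1]>-340)))]
    print(n,len(q),len(q) and np.percentile(q,[5,50,95],axis=0).round(1))
E
```

```text
[ 534.06660882 -154.55858104  126.42309712] [-8.78565791  1.06672353 12.70782196] 0.1834006671370478
side 123 [[ 523.7 -106.9  154.8]
 [ 529.4  -80.9  158.3]
 [ 536.7  -57.6  160.9]]
scene 562 [[ 531.8 -331.5  147.4]
 [ 542.  -250.4  156.1]
 [ 550.   -65.6  160.1]]
```

View pics/side25.png

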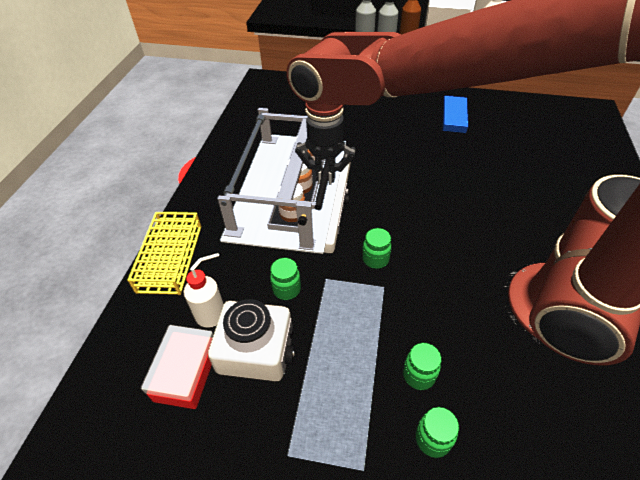

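The frame is visibly down, the side arms level and the handle top at about z=159 (centre 150). To test the catch, I'll ease up a few mm while still gripping: a pull-down force means it is latched.

>>> servo_tool --rows '[[[0, 0, -0.002, 0, 0, 0], [0, 0, -0.002, 0, 0, 0], [0, 0, -0.002, 0, 0, 0], [0, 0, -0.001, 0, 0, 0], [0, 0, 0, 0, 0, 0], [0, 0, 0, 0, 0, 0]]]'

```text
time_s: 57.3
tcp_pos: [534.0, -154.5, 130.3]
tcp_rot: [1.0, 0.016, -0.001, -0.0]
wrist_force: [-0.3, -5.3, -8.5]
finger_gap: 0.18
```

The force reverses to −8.5 N (pulling down), so the catch holds. I'll return to a neutral height, open partly and lift straight up.

>>> servo_tool --rows '[[[0, 0, 0.002, 0, 0, 0], [0, 0, 0, 0, 0, 0]]]'

```text
time_s: 57.5
tcp_pos: [534.1, -154.5, 130.1]
tcp_rot: [1.0, 0.016, -0.001, -0.0]
wrist_force: [-4.0, -3.2, -1.9]
finger_gap: 0.181
```

>>> servo_tool --rows '[[[0, 0, 0, 0, 0, 0], [0, 0, 0, 0, 0, 0], [0, 0, 0, 0, 0, 0], [0, 0, 0, 0, 0, 0], [0, 0, 0, 0, 0, 0]]]' --jaw 0.5

```text
time_s: 58.0
tcp_pos: [535.0, -154.2, 130.3]
tcp_rot: [1.0, 0.016, 0.0, -0.0]
wrist_force: [-0.8, 1.1, -1.9]
finger_gap: 0.501
```

>>> servo_tool --rows '[[[0, 0, -0.005, 0, 0, 0], [0, 0, -0.01, 0, 0, 0], [0, 0, -0.02, 0, 0, 0], [0, 0, -0.03, 0, 0, 0], [0, 0, -0.04, 0, 0, 0], [-0.02, 0, -0.04, 0, 0, 0], [-0.03, 0, -0.04, 0, 0, 0], [-0.03, 0, -0.03, 0, 0, 0], [-0.03, 0, -0.02, 0, 0, 0], [0, 0, 0, 0, 0, 0], [0, 0, 0, 0, 0, 0], [0, 0, 0, 0, 0, 0]]]'

```text
time_s: 59.2
tcp_pos: [425.1, -157.7, 364.0]
tcp_rot: [1.0, 0.016, -0.001, -0.001]
wrist_force: [-0.4, -0.6, -1.4]
finger_gap: 0.501
```

```bash
python3 - <<'E'
from meas import *
s=sense();print(s['time_s'],s['tcp_pos'],s['wrist_force'],s['finger_gap'])
for n in ('side','scene'):
    c=snap(n,n+'26');W=cloud(c);p=c['pixels'].astype(int)
    q=W[(p.max(-1)<80)&(W[...,2]>120)&(W[...,2]<190)&(W[...,0]>505)&(W[...,0]<560)&(W[...,1]<-60)&(W[...,1]>-340)]
    print(n,len(q),len(q) and np.percentile(q,[5,50,95],axis=0).round(1))
    m=((p.min(-1)>150)&(W[...,2]>125)&(W[...,2]<140)&(W[...,1]<0)&(W[...,0]>560)&(W[...,0]<660)).astype(np.uint8)
    k,l,st,ce=cv2.connectedComponentsWithStats(m)
    for i in range(1,k):
        if st[i,4]>30: print('cap',ce[i].round(),st[i,4],W[l==i].mean(0).round(1))
    q=W[(W[...,2]>122)&(W[...,2]<140)&(W[...,0]>575)&(W[...,0]<635)&(W[...,1]>195)&(W[...,1]<255)]; print('pad z',np.median(q,0).round(1))
    q=W[(p[...,0]>130)&(p[...,1]<80)&(W[...,2]>100)&(W[...,2]<185)&(W[...,0]>500)&(W[...,0]<800)]; print('bottle cap',np.median(q,0).round(1))
a=cv2.imread('pics/side26.png')[50:275,180:480];b=cv2.imread('pics/scene26.png')[130:355,100:400]
cv2.imwrite('pics/x26.png',cv2.resize(np.hstack([a,b]),(800,300)))
E
```

```text
59.2 [ 425.08438128 -157.72063558  364.00040854] [-0.35024883 -0.6183912  -1.36964955] 0.5011160699457006
side 525 [[ 525.4 -325.2  158.1]
 [ 533.1 -185.5  161.6]
 [ 541.9  -69.7  164. ]]
cap [313. 139.] 78 [ 592.1 -294.4  133.8]
cap [305. 164.] 72 [ 589.9 -197.1  134.4]
cap [298. 191.] 88 [ 586.1 -104.2  134.4]
pad z [604.7 226.4 130. ]
bottle cap [718.2 162.8 135. ]
scene 921 [[ 531.5 -325.3  151.2]
 [ 542.  -196.2  159.5]
 [ 549.1  -73.7  163.4]]
cap [186. 254.] 83 [ 633.  -297.7  133.2]
cap [227. 263.] 103 [ 630.5 -198.6  133.6]
cap [267. 272.] 108 [ 627.2 -105.2  133.8]
pad z [606.  225.1 129.3]
bottle cap [731.3 158.6 134.8]
```

View pics/x26.png

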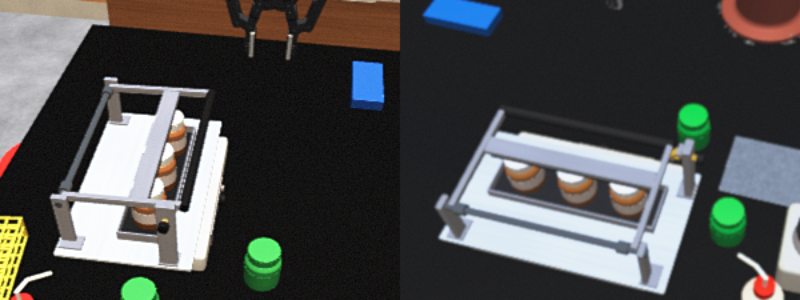

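After release the frame stays down, with the handle top at z≈163 (about 0.02 rad). The jars are upright under the rail, the platform is up at 130, and the robot is clear.

```bash
python3 - <<'E'
from workcell import workorder, sense
print(workorder.finish_job(), sense()['time_s'])
E
```

```text
the job is handed in; nothing more can be done
the job is handed in; nothing more can be done
```

The job is done and handed in at about 60 s on the robot's clock. `finish_job()` gave no verdict, so the checks below are my own.

- **Mixing:** Three jars were present (taken as places 1 to 3). I took them left to right, held each upright and pressed the platform for a bit over 3 s each. The force was about 20–24 N. The gripper stopped descending as the force rose, which puts each jar's middle at about 159.4 mm, below the 160.5 mm limit.
- **Tray:** The jars stand upright near y = −98, 0 and +95 mm along the tray. Across the tray they are within about 5 mm of the middle, and the cap tops are at about 135 mm.
- **Hold-down frame:** I swung it down by its handle and past the catch. Pulling up gently gave −8.5 N, and after release it stayed down with the handle about 4 mm above its stop, or roughly 0.02 rad.
- **Surroundings:** The platform is back up at about 130 mm and the robot is touching nothing. The wash bottle was measured unmoved at the end. The tip box and green jars looked unmoved in the pictures, but I did not re-measure them at the end.

**Disagreements:** The scene and side cameras differ by about 4 mm in x, so I averaged them or checked against the wrist camera. While I pressed the frame past its stop, the bar slipped a few mm in the fingers. One position reading differed from my running count by about 5 mm, and I corrected from the measured position.

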